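# Reassemble the two-deck bar tool stand

### The arm

A 6-joint arm with a two-finger parallel gripper is mounted at the origin on the work surface. World frame = base frame: x ahead of the robot, y to its left, z up, the work surface at z = 0. Lengths are in m, angles in rad, forces in N, time in s.
With the tool pointing down it reaches from about 0.375 to 0.825 m from the base axis. Payload 5.5 kg.
Tool frame: the origin (TCP) lies midway between the tips of the shut fingers; the grasp point (between the pads) lies behind it (ctrl.grip_point_offset is the z of the grasp point in the tool frame, in m); z points along the fingers, y is the direction in which the jaws open and shut (so a half turn about z gives the same grasp; the last joint's range is limited). The gripper opens to 85 mm and grips with 20 to 120 N. Pads are 22 mm wide; open, the fingers measure 114 mm over their backs; the gripper's body (76 mm by 85 mm) begins 54 mm behind the grasp point. The pads swing forward as they close: fully open they stand 13 mm farther back than shut.
Start: joints at [1.339, 0.314, -0.047, 1.21, 0, 1.571], TCP at [0.138, 0.584, 0.199] pointing down, gripper open.
Joint ranges: [-2.67, 2.67], [-0.69, 1.73], [-1.03, 1.25], [-2.08, 2.16], [-1.42, 1.45], [-3.14, 3.14]. Speed limits (rad/s): [2.39, 2.39, 3.01, 3.14, 3.14, 3.14].

### API

Orientations are given as a 3x3 rotation matrix whose columns are the frame's x, y, z axes.
In Python, from rig import ctrl, eyes gives the robot as it stands.
- The arm moves only by the shell command python3 -m pendant 'ROWS' [FORCE]. ROWS is JSON, a list of rows, each a list of 3 entries, a list of its own where there are three numbers: the turn, a rotation vector about the world's x, y, z in degrees, then the shift along the world's x, y, z in m, then the gripper's target within -1 to 1 (shut at 1, half-way at 0, fully open at -1). A call has 1 to 20 rows; each row shifts and turns the commanded pose from where the row before left it; what a row does not reach is not made up. A row lasts 1/10 s, in which the tool goes at most 50 mm and 8.59 degrees, less where a joint would pass 70% of its speed; a pose out of reach is approached as far as the arm can. A call is refused whole if a number of a shift passes 0.05 or a number of a turn 8.59, either way. A call with a gripper value outside its range is refused whole. The fingers move at their own pace and stop on an object; FORCE is the grip in N (left out, the last holds). Time passes only in rows, so rows that do not move let the fingers close. It gives the time, the measured TCP pose, the force and the opening at its end, in the units of the state.
- ctrl.get_obs(): the state, without advancing time (a new reading comes with each control period).
- eyes.capture(name): name is "side" or "top"; returns a dict with "frame" (384x512x3 uint8, red, green, blue), "vfov" (degrees; the focal length in pixels is half the picture's height over the tangent of half this angle, whatever the lens; pixels are square), "cx", "cy" (the principal point, pixels), "extrinsics" (4x4, takes a point from camera to world coordinates). Camera axes: x right, y up, looking along -z (the intrinsics and any distortion apply to the point x, -y, -z); pixel columns grow to the right and rows downward; lengths in m; the calibration is good to about 2 mm. A picture is of the moment at which its call begins. There is no depth.
- ctrl.close_job(): hands the job in, once; it reports no verdict.
The state is a dict: "t": time; "joints": joint angles; "qvel": joint speeds; "effort": joint torques, N m; "tool_pos": TCP position; "eef_rot": TCP orientation; "ft_force": force on the tool from outside, world axes, zero at the start; "wrist_torque": the same for the moment, N m; "grip_width": finger opening in m.
Only numpy, scipy, OpenCV 4.12 (cv2) and the standard library are available. Lean on these libraries where they do the work, as an engineer would, in place of code of your own. Each camera call takes 0.05 s, during which the arm holds its last target.

### The job

Put the washed bar tool stand back together: lower the larger deck (the one with the large holes) over all three posts until it sits flat on the lower shoulders, then lower the smaller deck over the same posts until it sits flat on the upper shoulders. Keep each deck in hand until it is all the way down, never dropping it, and then swing the keeper arm fully round over the single post, up to its stop. Leave the other bar things standing where they are.

Things in the scene. Friction and masses are not known exactly. Their poses are not given: they have to be found in the camera images.
- stand: Fixed tool stand. Origin: underside of its base, midway between the post ends. Base 86 mm wide, 18 thick, x -150 to +100 mm. Posts: one at x -65, y 0, a pair at x +65, y +-17 mm; each 26 mm in diameter up to z 55 (lower shoulder), 16 up to z 105 (upper shoulder), 8 up to z 127, then a cone to its tip at z 137. Its x points roughly along the robot's x, yaw within 0.4 rad.
- keeper_pivot (a point): Point on the vertical hinge axis of the keeper arm, at the top of an 18 mm pillar at x -125, y 0 mm of the stand (the end near the robot), level with the underside of the arm, 142 mm above the stand's underside.
- keeper (a joint): Keeper arm's angle (rad). 0: closed, at its stop, arm along the stand's +x over the single post, 5 mm above its tip. Grows counter-clockwise from above: open points to the stand's +y side. Range 0 to 2.1, starts at 1.1 to 2.0. Stays where left; about 1.5 N at the tab moves it. Arm 16 mm wide, 8 thick.
- keeper_tab (a point): Middle of the arm's upright round tab at its free end, 75 mm from the hinge axis, 167 mm above the stand's underside. Tab 12 mm in diameter, standing 34 mm above the arm (150 to 184 mm above the stand's underside); can be pushed from the side.
- lower_deck: Larger deck: flat dumbbell-shaped aluminium plate 192 mm long (x), 12 thick, 0.2 to 0.4 kg, right way up on the mat. End pads 62 x 66 (y) mm; waist 40 wide, 68 long, centred on the origin: grip across it. Through holes 21 mm in diameter: one at x -65, y 0, two at x +65, y +-17 mm. Origin: centre of underside. Seated: x, y axes on the stand's, underside 55 mm above the stand's.
- upper_deck: Smaller deck: flat dumbbell-shaped aluminium plate 176 mm long (x), 12 thick, 0.14 to 0.26 kg, right way up on the mat. End pads 46 x 54 (y) mm; waist 40 wide, 84 long, centred on the origin: grip across it. Through holes 12 mm in diameter: one at x -65, y 0, two at x +65, y +-17 mm. Origin: centre of underside. Seated: x, y axes on the stand's, underside 105 mm above the stand's.
- mixing_glass: Bystander, to be left alone: clear open mixing glass, 86 mm across, 150 mm tall. Origin: centre of its underside.
- shaker: Bystander, to be left alone: steel cocktail shaker, 86 mm across, 184 mm tall. Origin: centre of its underside.
- jigger: Bystander, to be left alone: small waisted steel measure, 48 mm across, 80 mm tall. Origin: centre of its underside.
- bottle: Bystander, to be left alone: green glass bottle, 74 mm across, 270 mm tall. Origin: centre of its underside.
- garnish_jar: Bystander, to be left alone: white lidded jar, 94 mm across, 112 mm tall. Origin: centre of its underside.
- muddler: Bystander, to be left alone: wooden muddler lying flat, 140 mm long, 26 mm thick. Origin: on its lengthwise axis, underside, 5 mm from mid-length.
There are look-alikes about, which are no part of the job. What is shaped like the lower_deck but turquoise is not meant.

How it is judged:
On the way, in this order (a step that is already met when the one before it is completed fails the run):
1. the larger deck sits on the lower shoulders of all three posts, still touched by the fingers that lowered it (x of lower_deck in the frame of stand between -0.005 and 0.005 m and y of lower_deck in the frame of stand between -0.005 and 0.005 m and z of lower_deck in the frame of stand between 0.052 and 0.058 m and angle between lower_deck's own z axis and vertical below 0.04 rad and contact force between the fingers and lower_deck above 0.5 N), for 0.05 s.
2. the smaller deck sits on the upper shoulders above it, still touched by the fingers that lowered it (x of lower_deck in the frame of stand between -0.005 and 0.005 m and y of lower_deck in the frame of stand between -0.005 and 0.005 m and z of lower_deck in the frame of stand between 0.052 and 0.058 m and angle between each of lower_deck, upper_deck's own z axis and vertical below 0.04 rad and x of upper_deck in the frame of stand between -0.005 and 0.005 m and y of upper_deck in the frame of stand between -0.005 and 0.005 m and z of upper_deck in the frame of stand between 0.102 and 0.108 m and contact force between the fingers and upper_deck above 0.5 N), for 0.05 s.
3. the keeper arm is swung over the single post (value of joint keeper below 0.12 rad and x of lower_deck in the frame of stand between -0.005 and 0.005 m and y of lower_deck in the frame of stand between -0.005 and 0.005 m and z of lower_deck in the frame of stand between 0.052 and 0.058 m and angle between each of lower_deck, upper_deck's own z axis and vertical below 0.04 rad and x of upper_deck in the frame of stand between -0.005 and 0.005 m and y of upper_deck in the frame of stand between -0.005 and 0.005 m and z of upper_deck in the frame of stand between 0.102 and 0.108 m), for 0.2 s.
At the end, for the whole second after the job is handed in: Both decks on the stand, same way round as it, level within 0.04 rad and at rest: the larger one's origin within 5 mm of the stand's axis in its x and in its y and 55 mm (+-3) above the stand's underside, the smaller one likewise at 105 mm (+-3); the keeper within 0.12 rad of its closed stop (all of step 3 and linear speed of each of lower_deck, upper_deck below 0.02 m/s); the robot touches nothing.
It fails at once if a bystander (mixing glass, shaker, jigger, bottle, garnish jar, muddler) is moved by more than 30 mm (distance of any of mixing_glass, shaker, jigger, bottle, garnish_jar, muddler from where it was at the start of the episode above 0.03 m).
It fails at once if a standing bystander is tipped by more than 0.35 rad (angle between any of mixing_glass, shaker, jigger, bottle, garnish_jar's own z axis and vertical above 0.35 rad).
It also fails if it takes over 72 s, if anything falls off the work surface, if the arm or the gripper's body presses on something with over 40 N, if the wrist force passes 120 N, or if a joint passes its speed limit or range.

## Working session

There is one attempt and no reset: what is moved stays moved. The work goes in short steps, Python scripts to look and compute and a shell command to move; the robot and the scene stay as the last step left them, time stands still between calls to the robot, and variables do not carry over. Pictures are saved under pics/ and viewed, and the job is handed in when it is done.

```bash
ls; mkdir -p pics; python3 - <<'E'
from rig import ctrl, eyes
import cv2, numpy as np
np.set_printoptions(precision=4,suppress=True)
for n in ("top","side"):
    c=eyes.capture(n)
    cv2.imwrite(f"pics/{n}0.png",c["frame"][:,:,::-1])
    print(n,{k:v for k,v in c.items() if k!="frame"})
    np.save(f"pics/{n}0.npy",c,allow_pickle=True)
print(ctrl.get_obs(), ctrl.grip_point_offset)
E
```

```text
pics
top {'vfov': 42.28727607080663, 'cx': 252.7606012569384, 'cy': 185.77723873354194, 'extrinsics': array([[-0.0038,  0.9917, -0.1286,  0.247 ],
       [-1.    , -0.0041, -0.0021, -0.0146],
       [-0.0026,  0.1286,  0.9917,  1.8498],
       [ 0.    ,  0.    ,  0.    ,  1.    ]])}
side {'vfov': 47.09069491892788, 'cx': 257.82122559045945, 'cy': 191.54600865152455, 'extrinsics': array([[ 0.8668,  0.2567, -0.4274, -0.0512],
       [-0.4985,  0.4275, -0.7542, -0.8939],
       [-0.0109,  0.8668,  0.4985,  0.7261],
       [ 0.    ,  0.    ,  0.    ,  1.    ]])}
{'t': 0.1, 'joints': array([ 1.339 ,  0.3142, -0.0479,  1.2102,  0.    ,  1.5708]), 'qvel': array([-0.0001, -0.0015,  0.0008, -0.0005,  0.0011,  0.0004]), 'effort': array([  0.0006, -54.0767,  34.0541,   0.0113,  -0.    ,  -0.    ]), 'tool_pos': array([0.1377, 0.5834, 0.1978]), 'eef_rot': array([[-0.9733,  0.2297, -0.0004],
       [ 0.2297,  0.9732, -0.0015],
       [ 0.    , -0.0015, -1.    ]]), 'ft_force': array([ 0.8867,  0.0447, -0.1297]), 'wrist_torque': array([ 0.0244,  0.0465, -0.0306]), 'grip_width': 0.08536422502631819} -0.0187
```

View pics/top0.png

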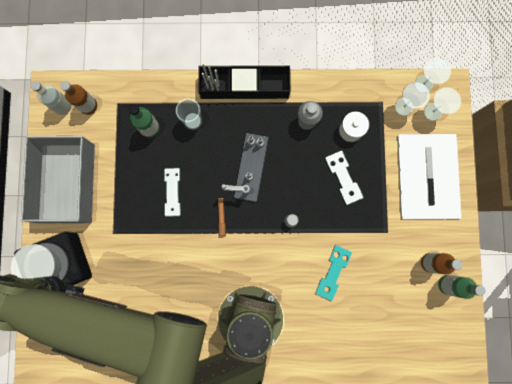

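View pics/side0.png

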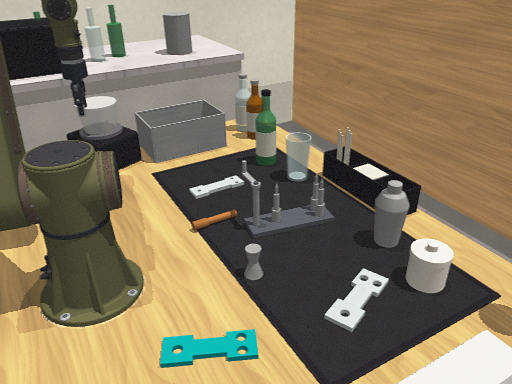

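```bash
cat > h.py <<'E'
import numpy as np, cv2
np.set_printoptions(precision=4,suppress=True)
def K(c):
    H=c["frame"].shape[0]; f=H/2/np.tan(np.radians(c["vfov"])/2)
    return f,c["cx"],c["cy"]
def ray(c,uv):
    uv=np.atleast_2d(uv).astype(float); f,cx,cy=K(c)
    d=np.c_[(uv[:,0]-cx)/f,-(uv[:,1]-cy)/f,-np.ones(len(uv))]
    E=c["extrinsics"]; return E[:3,3], d@E[:3,:3].T
def toplane(c,uv,z):
    o,d=ray(c,uv); t=(z-o[2])/d[:,2]; return o+d*t[:,None]
def proj(c,P):
    P=np.atleast_2d(P); E=c["extrinsics"]; f,cx,cy=K(c)
    q=(P-E[:3,3])@E[:3,:3]
    return np.c_[cx+f*q[:,0]/-q[:,2], cy-f*q[:,1]/-q[:,2]]
def load(n): return np.load(f"pics/{n}.npy",allow_pickle=True).item()
def crop(c,x0,y0,x1,y1,s,name):
    im=c["frame"][y0:y1,x0:x1,::-1]
    cv2.imwrite(f"pics/{name}.png",cv2.resize(im,None,fx=s,fy=s,interpolation=cv2.INTER_CUBIC))
E
python3 - <<'E'
from h import *
c=load("top0")
a=[(150,155),(322,140),(215,125)]
ims=[cv2.resize(c["frame"][y:y+85,x:x+65,::-1],None,fx=4,fy=4,interpolation=cv2.INTER_CUBIC) for x,y in a]
cv2.imwrite("pics/crops0.png",np.hstack(ims))
s=load("side0"); crop(s,180,150,400,340,3.5,"sidecrop0")
E
```

```text
(no output)
```

View pics/crops0.png

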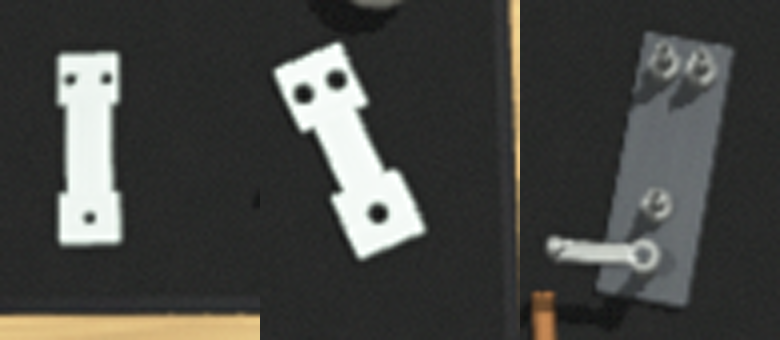

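View pics/sidecrop0.png

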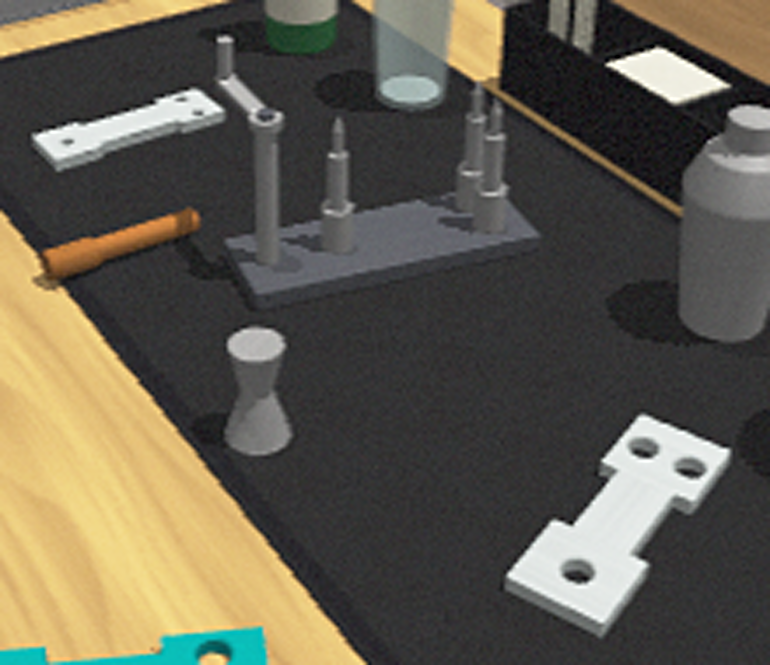

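Candidates: white plate with large holes at top (345,177) is the lower deck. The turquoise one at (333,272) is the look-alike. The white plate with small holes at (172,192) is the upper deck. The crops confirm this. The stand is at (252,167), with the keeper pointing left (+y) and its tab at about (224,187).

```bash
cat >> h.py <<'E'
def deck(c,box,z,thr=150):
    """white plate in box: returns contour mask info & hole centroids (grey weighted)"""
    x0,y0,x1,y1=box
    g=c["frame"][y0:y1,x0:x1].astype(float).min(2)
    m=(g>thr).astype(np.uint8)
    n,l,st,_=cv2.connectedComponentsWithStats(m); k=1+np.argmax(st[1:,4]); m=(l==k).astype(np.uint8)
    cs,h=cv2.findContours(m,cv2.RETR_CCOMP,cv2.CHAIN_APPROX_NONE)
    out=max(cs,key=cv2.contourArea)
    fill=np.zeros_like(m); cv2.drawContours(fill,[out],-1,1,-1)
    er=cv2.erode(fill,np.ones((3,3),np.uint8))
    hm=((er==1)&(g<190)).astype(np.uint8)
    hm=((fill==1)&(m==0)).astype(np.uint8)
    hm=cv2.dilate(hm,np.ones((3,3),np.uint8))
    n,l,st,_=cv2.connectedComponentsWithStats(hm)
    W=np.percentile(g[m==1],70); holes=[]
    for i in range(1,n):
        w=np.where((l==i),np.clip(W-g,0,None),0); ys,xs=np.nonzero(w)
        ww=w[ys,xs]; holes.append((x0+(xs*ww).sum()/ww.sum(), y0+(ys*ww).sum()/ww.sum(), ww.sum()/W))
    M=cv2.moments(fill,True)
    return np.array(holes), (x0+M["m10"]/M["m00"],y0+M["m01"]/M["m00"]), out+np.array([x0,y0])
E
python3 - <<'E'
from h import *
t=load("top0"); s=load("side0")
for nm,bt,bs in (("low",(320,145,370,210),(320,262,395,332)),("up",(155,160,190,222),(185,170,248,200))):
    for c,b in ((t,bt),(s,bs)):
        h,ctr,out=deck(c,b,.012)
        print(nm,h.round(2).tolist(),np.round(ctr,2))
        if len(h):
            P=toplane(c,h[:,:2],.012); print(P, toplane(c,ctr,.012))
            print([round(float(np.linalg.norm(P[i]-P[j])),4) for i in range(len(P)) for j in range(i)])
E
```

```text
low [[340.7, 159.49, 17.3], [332.45, 163.02, 17.43], [351.07, 192.86, 17.34]] [343.93 177.26]
[[ 0.5836 -0.3416  0.012 ]
 [ 0.5703 -0.3103  0.012 ]
 [ 0.4573 -0.3768  0.012 ]] [[ 0.5161 -0.3518  0.012 ]]
[0.034, 0.1312, 0.1312]
low [[363.51, 277.7, 24.22], [376.8, 283.38, 25.79], [344.72, 312.99, 33.81]] [356.25 298.08]
[[ 0.5719 -0.3072  0.012 ]
 [ 0.5853 -0.3386  0.012 ]
 [ 0.4582 -0.3744  0.012 ]] [[ 0.5106 -0.3518  0.012 ]]
[0.0341, 0.132, 0.132]
up [[166.98, 174.4, 5.87], [176.11, 174.13, 5.11], [171.92, 208.99, 5.53]] [171.99 191.87]
[[0.5297 0.3103 0.012 ]
 [0.5306 0.2761 0.012 ]
 [0.3998 0.2896 0.012 ]] [[0.4637 0.2904 0.012 ]]
[0.0342, 0.1316, 0.1315]
up [[231.34, 177.8, 2.24], [236.41, 181.97, 3.07], [198.88, 190.06, 2.86]] [215.56 185.16]
[[0.5302 0.3155 0.012 ]
 [0.5313 0.2799 0.012 ]
 [0.4002 0.2943 0.012 ]] [[0.4613 0.2961 0.012 ]]
[0.0356, 0.1317, 0.132]
```

```bash
python3 - <<'E'
from h import *
t=load("top0"); s=load("side0")
x0,y0=225,125
f=t["frame"][y0:212,x0:275].astype(float); g=f.mean(2)
print(np.percentile(g,[5,30,50,70,90]))
m=((g>58)).astype(np.uint8); m=cv2.morphologyEx(m,cv2.MORPH_OPEN,np.ones((5,5),np.uint8)); m=cv2.morphologyEx(m,cv2.MORPH_CLOSE,np.ones((9,9),np.uint8))
cs,_=cv2.findContours(m,cv2.RETR_EXTERNAL,cv2.CHAIN_APPROX_NONE); o=max(cs,key=cv2.contourArea)
r=cv2.minAreaRect(o); b=cv2.boxPoints(r)+[x0,y0]
P=toplane(t,b,.018); print(b); print(P, [np.linalg.norm(P[i]-P[i-1]) for i in range(4)], P.mean(0))
vis=cv2.resize(t["frame"][y0:212,x0:275,::-1],None,fx=7,fy=7,interpolation=cv2.INTER_CUBIC)
cv2.polylines(vis,[((b-[x0,y0]+.5)*7).astype(int)],True,(0,0,255),1)
v2=cv2.resize(s["frame"][165:215,235:340,::-1],None,fx=7,fy=7,interpolation=cv2.INTER_CUBIC)
cv2.imwrite("pics/base.png",vis); cv2.imwrite("pics/sposts.png",v2)
E
```

```text
[ 37.6667  40.3333  41.6667  86.6667 108.3333]
[[222.9042 195.3771]
 [234.9303 130.0924]
 [268.5526 136.286 ]
 [256.5265 201.5707]]
[[ 0.4491  0.1001  0.018 ]
 [ 0.6969  0.0557  0.018 ]
 [ 0.6725 -0.0711  0.018 ]
 [ 0.4256 -0.0246  0.018 ]] [np.float64(0.126901249986915), np.float64(0.251727263408319), np.float64(0.12909120350836145), np.float64(0.2512587783598846)] [0.561 0.015 0.018]
```

View pics/base.png

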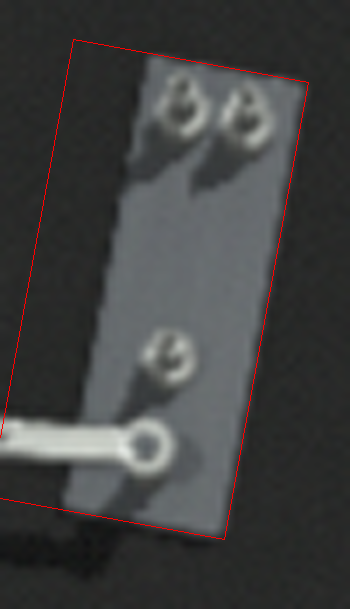

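View pics/sposts.png

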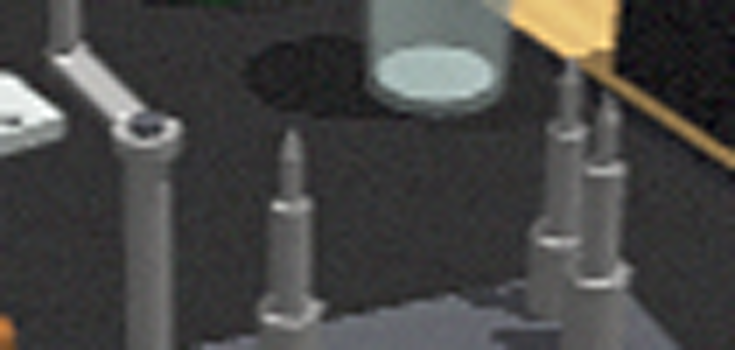

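```bash
python3 - <<'E'
from h import *
t=load("top0"); s=load("side0")
x0,y0=225,125
g=t["frame"][y0:212,x0:275].astype(float).mean(2)
m=((g>60)&(g<122)).astype(np.uint8); m=cv2.morphologyEx(m,cv2.MORPH_OPEN,np.ones((4,4),np.uint8))
n,l,st,_=cv2.connectedComponentsWithStats(m);m=(l==1+np.argmax(st[1:,4])).astype(np.uint8)
m=cv2.morphologyEx(m,cv2.MORPH_CLOSE,np.ones((7,7),np.uint8))
cs,_=cv2.findContours(m,cv2.RETR_EXTERNAL,cv2.CHAIN_APPROX_NONE); o=max(cs,key=cv2.contourArea)
h=cv2.convexHull(o); 
r=cv2.minAreaRect(o); b=cv2.boxPoints(r)+[x0,y0]
P=toplane(t,b,.018); print(P,[np.linalg.norm(P[i]-P[i-1]) for i in range(4)], P.mean(0))
vis=cv2.resize(t["frame"][y0:212,x0:275,::-1],None,fx=7,fy=7,interpolation=cv2.INTER_CUBIC)
cv2.polylines(vis,[((b-[x0,y0]+.5)*7).astype(int)],True,(0,0,255),1)
cv2.imwrite("pics/base2.png",vis)
q=lambda a,ox,oy:np.array(a)/7-.43+[ox,oy]
print("top shoulders z55",toplane(t,q([(182,107),(245,118),(167,357)],225,125),.055))
print("side tips",toplane(s,q([(571,60),(608,93),(291,128)],235,165),.137))
print("side ushoulder",toplane(s,q([(568,131),(604,166),(291,204)],235,165),.105))
print("side lshoulder",toplane(s,q([(557,240),(598,277),(291,311)],235,165),.055))
print("pivot top",toplane(t,q([(147,446)],225,125),.150), "side",toplane(s,q([(148,125)],235,165),.150))
E
```

```text
[[ 0.4377  0.0565  0.018 ]
 [ 0.6845  0.012   0.018 ]
 [ 0.6681 -0.0741  0.018 ]
 [ 0.4219 -0.0283  0.018 ]] [np.float64(0.08624159107846285), np.float64(0.2507033052099507), np.float64(0.08772472996211364), np.float64(0.25039210147556024)] [ 0.553  -0.0085  0.018 ]
top shoulders z55 [[ 0.6507 -0.0035  0.055 ]
 [ 0.6447 -0.0366  0.055 ]
 [ 0.5175  0.0048  0.055 ]]
side tips [[ 0.6511  0.0029  0.137 ]
 [ 0.6467 -0.0281  0.137 ]
 [ 0.5216  0.013   0.137 ]]
side ushoulder [[ 0.65    0.0006  0.105 ]
 [ 0.645  -0.0308  0.105 ]
 [ 0.5192  0.0087  0.105 ]]
side lshoulder [[ 0.6456 -0.0022  0.055 ]
 [ 0.6424 -0.0352  0.055 ]
 [ 0.5192  0.0077  0.055 ]]
pivot top [[0.4589 0.0137 0.15  ]] side [[0.4626 0.0237 0.15  ]]
```

View pics/base2.png

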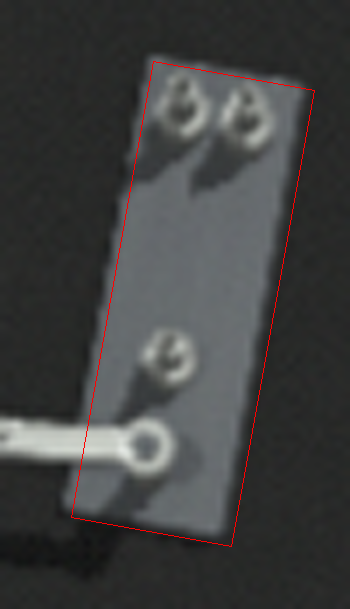

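```bash
python3 -m pendant '[[[0,0,0],[0.04,-0.02,0.02],-0.3],[[0,0,0],[0.04,-0.02,0.02],-0.3],[[0,0,0],[0.04,-0.02,0.02],-0.3],[[0,0,0],[0.04,-0.02,0.02],-0.3],[[0,0,0],[0.03,-0.04,0],-0.3],[[0,0,0],[0.03,-0.04,0],-0.3],[[0,0,0],[0.03,-0.04,0],-0.3],[[0,0,0],[0.03,-0.04,0],-0.3],[[0,0,0],[0.03,-0.04,0],-0.3],[[0,0,0],[0.03,-0.04,0],-0.3],[[0,0,3.6],[0.004,-0.048,0],-0.3],[[0,0,3.6],[0.004,-0.048,0],-0.3],[[0,0,3.6],[0.004,-0.048,0],-0.3],[[0,0,3.6],[0.004,-0.048,0],-0.3],[[0,0,3.6],[0.004,-0.048,0],-0.3],[[0,0,3.6],[0.004,-0.048,0],-0.3],[[0,0,3.6],[0.004,-0.048,0],-0.3],[[0,0,3.6],[0.004,-0.048,0],-0.3],[[0,0,3.6],[0.004,-0.048,0],-0.3],[[0,0,3.6],[0.004,-0.048,0],-0.3]]' 60
cat > st.py <<'E'
from rig import ctrl
from h import *
o=ctrl.get_obs(); R=o["eef_rot"]
print("t",round(o["t"],2),"tcp",o["tool_pos"],"jaw",np.degrees(np.arctan2(R[1,1],R[0,1])).round(2),"zax",R[:,2],"w",round(o["grip_width"],4),"F",o["ft_force"],"T",o["wrist_torque"],"j",o["joints"])
E
python3 st.py
```

```text
t: 2.1
tool_pos: [0.5174, -0.218, 0.2783]
eef_rot: [[-0.921, -0.388, -0.0], [-0.388, 0.921, 0.0], [0.0, 0.0, -1.0]]
ft_force: [1.3, 2.0, 0.7]
grip_width: 0.0557
t 2.1 tcp [ 0.5174 -0.218   0.2783] jaw 112.86 zax [-0.0003  0.0003 -1.    ] w 0.0557 F [1.3473 2.0388 0.7323] T [-0.0044 -0.041  -0.0065] j [-0.3989  0.222   0.0125  1.3618  0.0002 -0.7978]
```

```bash
python3 -m pendant '[[[0,0,0],[0,-0.027,-0.03],-0.3],[[0,0,0],[0,-0.027,-0.04],-0.3],[[0,0,0],[0,-0.027,-0.04],-0.3],[[0,0,0],[0,-0.027,-0.04],-0.3],[[0,0,0],[0,-0.026,-0.04],-0.3],[[0,0,0],[0,0,-0.02],-0.3],[[0,0,0],[0,0,0],-0.3],[[0,0,0],[0,0,0],-0.3]]'
python3 st.py; python3 - <<'E'
from rig import eyes
from h import *
for n in("top","side"):
    c=eyes.capture(n); np.save(f"pics/{n}1.npy",c,allow_pickle=True)
crop(load("side1"),280,180,440,340,4,"s1"); crop(load("top1"),280,110,420,240,4,"t1")
E
```

```text
t: 2.9
tool_pos: [0.5176, -0.3497, 0.0686]
eef_rot: [[-0.922, -0.386, -0.001], [-0.386, 0.922, 0.001], [0.001, 0.001, -1.0]]
ft_force: [1.0, -0.1, 1.7]
grip_width: 0.0557
t 2.9 tcp [ 0.5176 -0.3497  0.0686] jaw 112.72 zax [-0.0009  0.0007 -1.    ] w 0.0557 F [ 1.0177 -0.1304  1.6927] T [-0.0427 -0.0187 -0.0317] j [-0.5943  0.437  -0.1745  0.9604  0.0001 -0.9909]
```

View pics/s1.png

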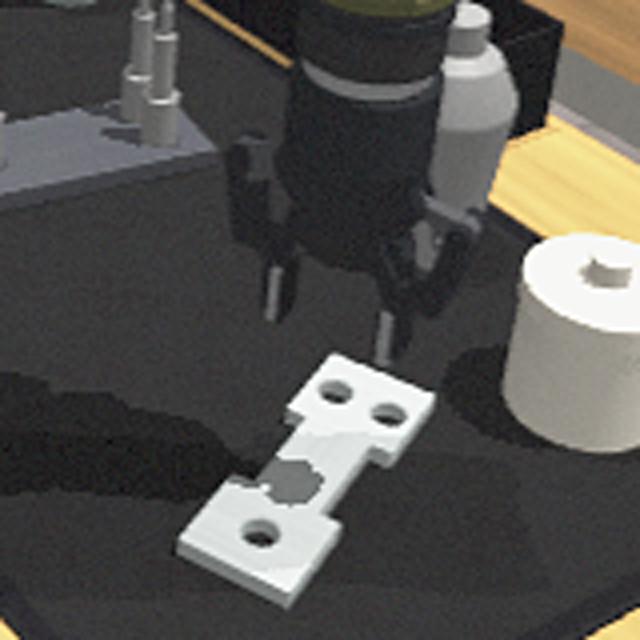

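View pics/t1.png

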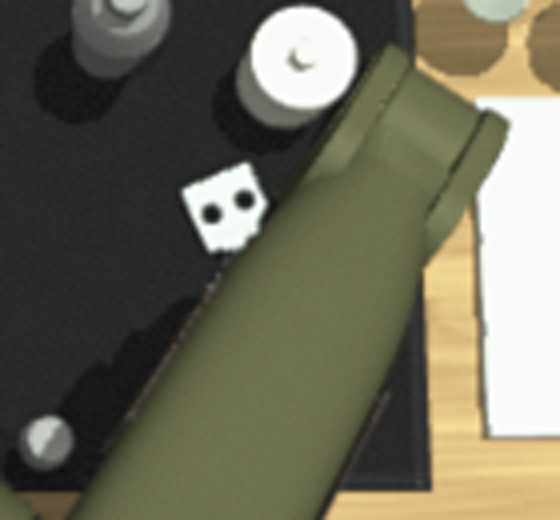

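```bash
python3 -m pendant '[[[0,0,0],[0,0,-0.02],-0.3],[[0,0,0],[0,0,-0.02],-0.3],[[0,0,0],[0,0,-0.015],-0.3],[[0,0,0],[0,0,-0.01],-0.3],[[0,0,0],[0,0,0],-0.3],[[0,0,0],[0,0,0],-0.3]]'
python3 st.py
```

```text
t: 3.6
tool_pos: [0.5182, -0.3502, 0.0042]
eef_rot: [[-0.922, -0.386, 0.001], [-0.386, 0.922, -0.0], [-0.0, -0.001, -1.0]]
ft_force: [0.5, -0.0, 0.1]
grip_width: 0.0553
t 3.6 tcp [ 0.5182 -0.3502  0.0042] jaw 112.73 zax [ 0.0005 -0.0004 -1.    ] w 0.0553 F [ 0.4737 -0.0279  0.1229] T [-0.0279 -0.0375 -0.0132] j [-0.5942  0.4967 -0.2436  0.8298 -0.     -0.9909]
```

```bash
python3 -m pendant '[[[0,0,0],[0,0,-0.003],-0.3],[[0,0,0],[0,0,0],0],[[0,0,0],[0,0,0],0.4],[[0,0,0],[0,0,0],0.6],[[0,0,0],[0,0,0],0.8],[[0,0,0],[0,0,0],1],[[0,0,0],[0,0,0],1]]' 60
python3 st.py;  python3 - <<'E'
from rig import eyes
from h import *
c=eyes.capture("side"); np.save(f"pics/side2.npy",c,allow_pickle=True)
crop(c,300,220,410,340,6,"s2")
E
```

```text
t: 4.3
tool_pos: [0.5179, -0.3501, 0.0006]
eef_rot: [[-0.922, -0.386, 0.0], [-0.386, 0.922, -0.0], [-0.0, -0.0, -1.0]]
ft_force: [1.0, -0.2, -0.2]
grip_width: 0.0004
t 4.3 tcp [ 0.5179 -0.3501  0.0006] jaw 112.72 zax [ 0.0001 -0.0001 -1.    ] w 0.0004 F [ 0.9877 -0.1831 -0.1836] T [ 0.0035  0.0198 -0.016 ] j [-0.5944  0.5003 -0.2471  0.8232  0.     -0.9909]
```

View pics/s2.png

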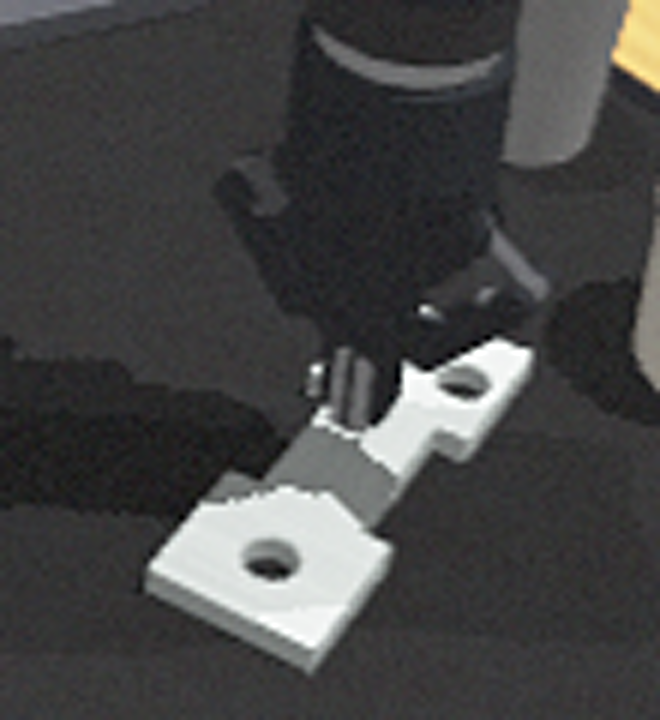

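```bash
python3 - <<'E'
from h import *
s=load("side2")
for z in (0.0,.0006,.012,.02,.03,.04): print(z,((proj(s,[.5179,-.3501,z])[0]-[300,220])*6).round(1))
print(K(s)[0])
E
```

```text
0.0 [346.1 482.3]
0.0006 [346.3 481.1]
0.012 [349.3 458.9]
0.02 [351.5 443.2]
0.03 [354.2 423.3]
0.04 [356.9 403.3]
440.6157820116128
```

```bash
python3 - <<'E'
from h import *
s=load("side2")
im=s["frame"][250:320,330:390,::-1].astype(float)
im=np.clip(255*(im/255)**.45,0,255).astype(np.uint8)
cv2.imwrite("pics/s2b.png",cv2.resize(im,None,fx=9,fy=8.5,interpolation=cv2.INTER_CUBIC))
s=load("side1")
for z in (.0686,.08,.09,.1): print(z,proj(s,[.5176,-.3497,z])[0].round(1))
E
```

```text
0.0686 [360.6 277.4]
0.08 [361.1 273.4]
0.09 [361.6 269.9]
0.1 [362.1 266.4]
```

View pics/s2b.png

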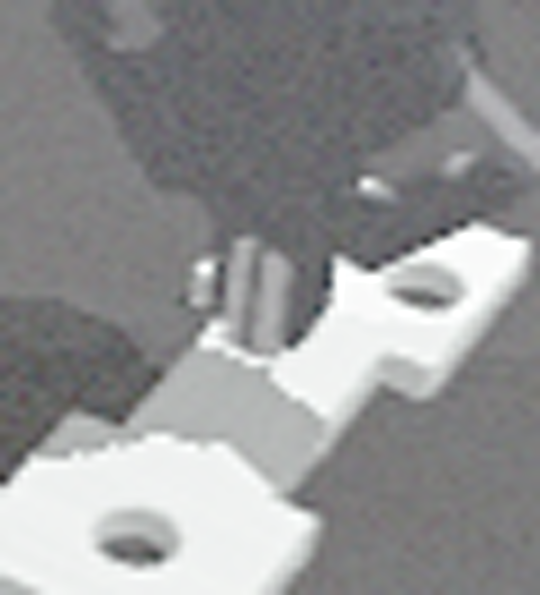

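```bash
python3 -m pendant '[[[0,0,0],[0,0,-0.003],1],[[0,0,0],[0,0,-0.003],1],[[0,0,0],[0,0,0],1]]'; python3 - <<'E'
from rig import eyes
from h import *
c=eyes.capture("side"); np.save(f"pics/side3.npy",c,allow_pickle=True)
im=c["frame"][250:320,330:390,::-1].astype(float)
im=np.clip(255*(im/255)**.45,0,255).astype(np.uint8)
cv2.imwrite("pics/s3b.png",cv2.resize(im,None,fx=9,fy=8.5,interpolation=cv2.INTER_CUBIC))
E
```

```text
t: 4.65
tool_pos: [0.5173, -0.3497, -0.0061]
eef_rot: [[-0.922, -0.386, -0.001], [-0.386, 0.922, 0.001], [0.001, 0.001, -1.0]]
ft_force: [-0.5, 0.2, -0.3]
grip_width: 0.0004
```

View pics/s3b.png

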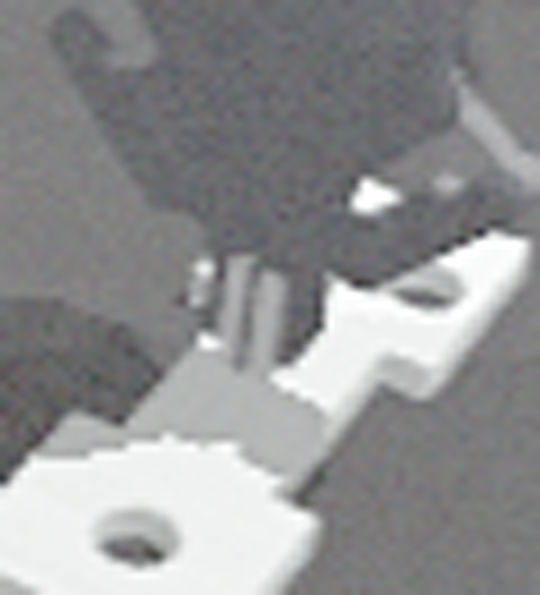

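```bash
python3 -m pendant '[[[0,0,0],[0,0,-0.003],1],[[0,0,0],[0,0,0],1]]';python3 -m pendant '[[[0,0,0],[0,0,-0.002],1],[[0,0,0],[0,0,0],1]]'; python3 -m pendant '[[[0,0,0],[0,0,-0.002],1],[[0,0,0],[0,0,0],1]]'
```

```text
t: 4.9
tool_pos: [0.5176, -0.3499, -0.0088]
eef_rot: [[-0.922, -0.386, -0.0], [-0.386, 0.922, 0.0], [0.0, 0.0, -1.0]]
ft_force: [0.4, -0.2, -0.8]
grip_width: -0.0001
t: 5.1
tool_pos: [0.5177, -0.35, -0.0107]
eef_rot: [[-0.922, -0.386, -0.0], [-0.386, 0.922, 0.0], [0.0, 0.0, -1.0]]
ft_force: [1.0, -0.8, -0.4]
grip_width: -0.0003
t: 5.3
tool_pos: [0.5177, -0.3499, -0.0127]
eef_rot: [[-0.922, -0.386, -0.0], [-0.386, 0.922, 0.0], [0.0, 0.0, -1.0]]
ft_force: [0.4, 0.0, -0.1]
grip_width: 0.0002
```

```bash
python3 -m pendant '[[[0,0,0],[0,0,-0.002],1],[[0,0,0],[0,0,0],1]]';python3 -m pendant '[[[0,0,0],[0,0,-0.002],1],[[0,0,0],[0,0,0],1]]'; python3 - <<'E'
from rig import eyes
from h import *
c=eyes.capture("side"); np.save(f"pics/side4.npy",c,allow_pickle=True)
im=c["frame"][250:320,330:390,::-1].astype(float)
im=np.clip(255*(im/255)**.45,0,255).astype(np.uint8)
cv2.imwrite("pics/s4b.png",cv2.resize(im,None,fx=9,fy=8.5,interpolation=cv2.INTER_CUBIC))
E
```

```text
t: 5.5
tool_pos: [0.5176, -0.3499, -0.0147]
eef_rot: [[-0.922, -0.386, -0.0], [-0.386, 0.922, 0.0], [0.0, 0.0, -1.0]]
ft_force: [0.4, -0.3, -0.4]
grip_width: 0.0003
t: 5.7
tool_pos: [0.5179, -0.3501, -0.0165]
eef_rot: [[-0.922, -0.386, 0.0], [-0.386, 0.922, -0.0], [-0.0, -0.0, -1.0]]
ft_force: [-0.6, 0.7, -0.4]
grip_width: 0.0
```

View pics/s4b.png

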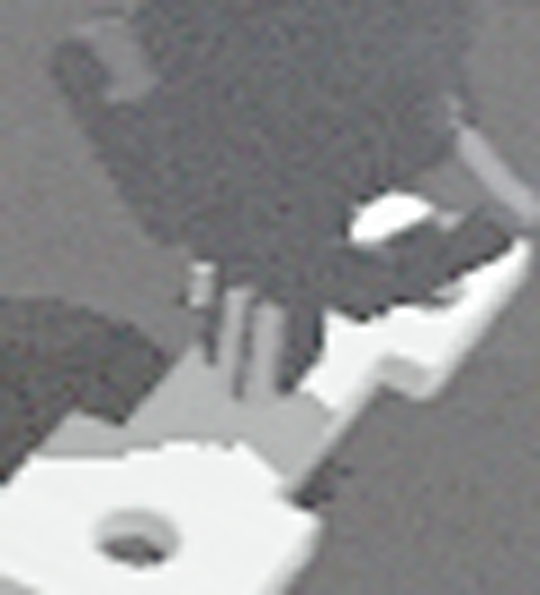

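```bash
python3 -m pendant '[[[0,0,0],[0,0,-0.002],1],[[0,0,0],[0,0,0],1]]';python3 -m pendant '[[[0,0,0],[0,0,-0.002],1],[[0,0,0],[0,0,0],1]]'
```

```text
t: 5.95
tool_pos: [0.518, -0.3501, -0.0166]
eef_rot: [[-0.922, -0.386, 0.001], [-0.386, 0.922, -0.0], [-0.0, -0.001, -1.0]]
ft_force: [-4.7, 2.9, 14.7]
grip_width: 0.0003
t: 6.15
tool_pos: [0.518, -0.3502, -0.0167]
eef_rot: [[-0.922, -0.386, 0.001], [-0.386, 0.922, -0.001], [-0.001, -0.001, -1.0]]
ft_force: [-8.8, 5.3, 29.0]
grip_width: 0.0001
```

```bash
python3 -m pendant '[[[0,0,0],[0,0,-0.002],1],[[0,0,0],[0,0,0],1]]'
```

```text
t: 6.35
tool_pos: [0.518, -0.3503, -0.0168]
eef_rot: [[-0.922, -0.386, 0.002], [-0.386, 0.922, -0.001], [-0.001, -0.002, -1.0]]
ft_force: [-13.2, 8.9, 44.3]
grip_width: -0.0002
```

```bash
python3 -m pendant '[[[0,0,0],[0,0,0.02],1],[[0,0,0],[0,0,0.02],-0.3],[[0,0,0],[0,0,0],-0.3],[[0,0,0],[0,0,0],-0.3],[[0,0,0],[0,0,0],-0.3],[[0,0,0],[0,0,-0.015],-0.3],[[0,0,0],[0,0,-0.015],-0.3],[[0,0,0],[0,0,-0.01],-0.3],[[0,0,0],[0,0,0],-0.3]]';python3 -m pendant '[[[0,0,0],[0,0,-0.004],-0.3],[[0,0,0],[0,0,0],-0.3]]'; python3 st.py; python3 - <<'E'
from rig import eyes
from h import *
c=eyes.capture("side"); np.save(f"pics/side5.npy",c,allow_pickle=True)
im=c["frame"][250:320,330:390,::-1].astype(float)
im=np.clip(255*(im/255)**.45,0,255).astype(np.uint8)
cv2.imwrite("pics/s5b.png",cv2.resize(im,None,fx=9,fy=8.5,interpolation=cv2.INTER_CUBIC))
E
```

```text
t: 7.25
tool_pos: [0.5156, -0.3486, -0.0256]
eef_rot: [[-0.922, -0.386, -0.004], [-0.386, 0.922, 0.003], [0.003, 0.004, -1.0]]
ft_force: [0.2, 0.4, -0.6]
grip_width: 0.0556
t: 7.45
tool_pos: [0.5178, -0.35, -0.0268]
eef_rot: [[-0.922, -0.386, -0.0], [-0.386, 0.922, 0.0], [0.0, 0.0, -1.0]]
ft_force: [0.2, 0.4, -0.2]
grip_width: 0.0556
t 7.45 tcp [ 0.5178 -0.35   -0.0268] jaw 112.72 zax [-0.0002  0.0002 -1.    ] w 0.0556 F [ 0.2017  0.4402 -0.2399] T [ 0.0156 -0.0336 -0.0067] j [-0.5944  0.5304 -0.2705  0.7702  0.     -0.9909]
```

View pics/s5b.png

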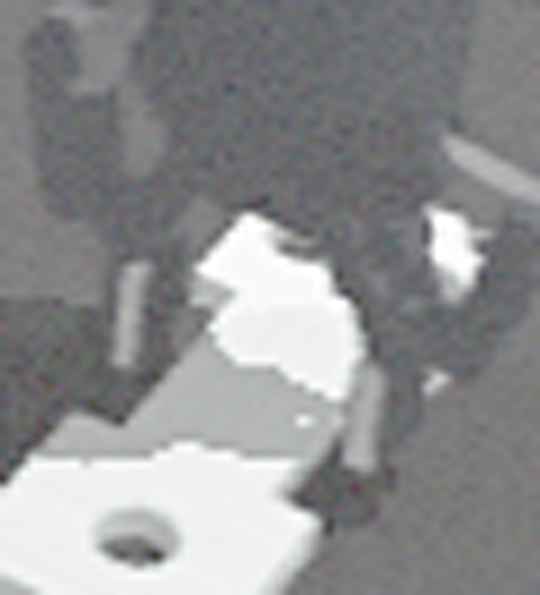

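```bash
python3 -m pendant '[[[0,0,0],[0,0,-0.001],0],[[0,0,0],[0,0,0],0.2],[[0,0,0],[0,0,0],0.4],[[0,0,0],[0,0,0],0.6],[[0,0,0],[0,0,0],1],[[0,0,0],[0,0,0],1]]' 70; python3 st.py
```

```text
t: 8.1
tool_pos: [0.5184, -0.3503, -0.0265]
eef_rot: [[-0.922, -0.386, 0.001], [-0.386, 0.922, -0.001], [-0.001, -0.001, -1.0]]
ft_force: [-1.5, 1.5, 5.4]
grip_width: 0.0378
t 8.1 tcp [ 0.5184 -0.3503 -0.0265] jaw 112.73 zax [ 0.0011 -0.0006 -1.    ] w 0.0378 F [-1.5359  1.478   5.4258] T [0.182  0.2612 0.0358] j [-0.5944  0.5299 -0.2706  0.769   0.0001 -0.991 ]
```

```bash
python3 -m pendant '[[[0,0,0],[0,0,0.01],1],[[0,0,0],[0,0,0.02],1],[[0,0,0],[0,0,0.03],1],[[0,0,0],[0,0,0.03],1],[[0,0,0],[0,0,0.03],1],[[0,0,0],[0,0,0.03],1],[[0,0,0],[0,0,0.03],1],[[0,0,0],[0,0,0.03],1],[[0,0,0],[0,0,0.01],1],[[0,0,0],[0,0,0],1]]'; python3 st.py; python3 - <<'E'
from rig import eyes
from h import *
c=eyes.capture("side"); np.save(f"pics/side6.npy",c,allow_pickle=True)
crop(c,260,120,460,320,3,"s6")
E
```

```text
t: 9.1
tool_pos: [0.5186, -0.3506, 0.194]
eef_rot: [[-0.922, -0.386, 0.002], [-0.386, 0.922, -0.002], [-0.001, -0.002, -1.0]]
ft_force: [-0.5, -0.6, -4.3]
grip_width: 0.0374
t 9.1 tcp [ 0.5186 -0.3506  0.194 ] jaw 112.72 zax [ 0.0022 -0.0015 -1.    ] w 0.0374 F [-0.5403 -0.612  -4.2936] T [ 0.0228 -0.0219  0.0033] j [-0.5944  0.3622  0.0101  1.2161 -0.     -0.9909]
```

View pics/s6.png

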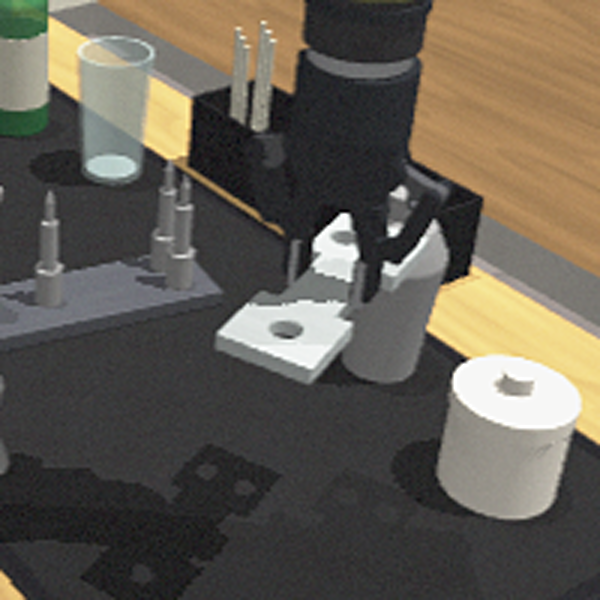

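```bash
python3 -m pendant '[[[0,0,-2],[0.003,0.02,0],1],[[0,0,-3.4],[0.006,0.035,0],1],[[0,0,-3.4],[0.006,0.035,0],1],[[0,0,-3.4],[0.006,0.035,0],1],[[0,0,-3.4],[0.007,0.035,0],1],[[0,0,-3.4],[0.007,0.035,0],1],[[0,0,-3.4],[0.007,0.035,0],1],[[0,0,-3.4],[0.007,0.035,0],1],[[0,0,-3.4],[0.007,0.035,0],1],[[0,0,-2.1],[0.005,0.025,0],1],[[0,0,-2],[0.003,0.017,0],1],[[0,0,0],[0,0,-0.03],1],[[0,0,0],[0,0,0],1],[[0,0,0],[0,0,0],1]]'; python3 st.py; python3 - <<'E'
from rig import eyes
from h import *
for n in("top","side"):
    c=eyes.capture(n); np.save(f"pics/{n}7.npy",c,allow_pickle=True)
crop(load("side7"),190,90,390,240,4,"s7"); crop(load("top7"),180,90,330,230,4,"t7")
E
```

```text
t: 10.55
tool_pos: [0.5798, -0.0082, 0.1606]
eef_rot: [[-0.983, 0.184, -0.005], [0.184, 0.983, -0.0], [0.005, -0.001, -1.0]]
ft_force: [-0.1, 0.1, -3.0]
grip_width: 0.0377
t 10.55 tcp [ 0.5798 -0.0082  0.1606] jaw 79.42 zax [-0.0049 -0.0001 -1.    ] w 0.0377 F [-0.083   0.0689 -3.0496] T [-0.0372 -0.0515 -0.0699] j [-0.014   0.2975 -0.1564  1.1219 -0.0002  0.1707]
```

View pics/s7.png

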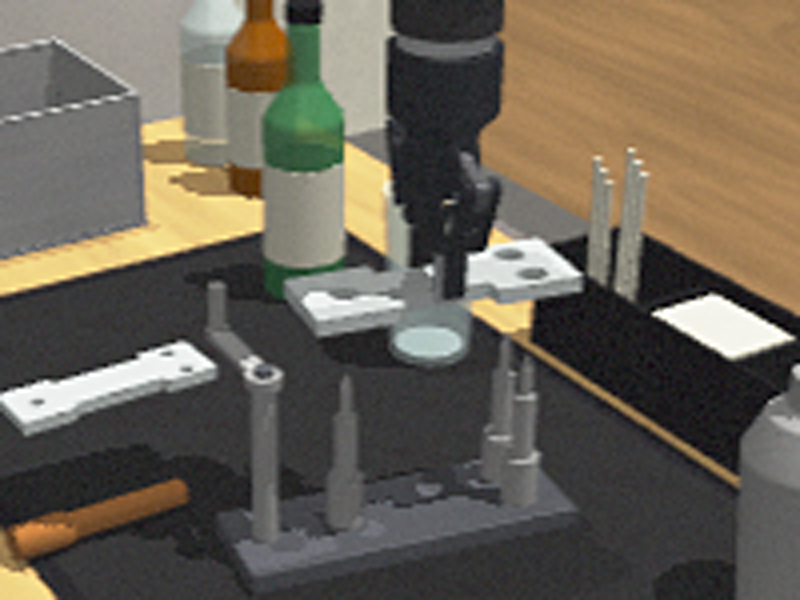

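View pics/t7.png

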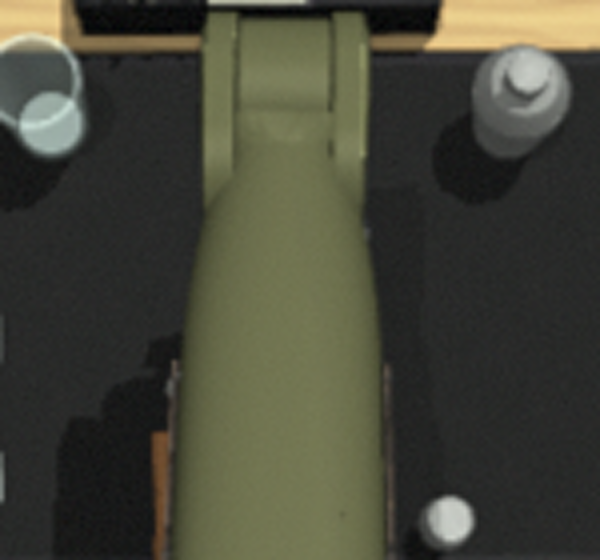

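```bash
python3 - <<'E'
from h import *
t=load("top0")
g=cv2.GaussianBlur(t["frame"].astype(np.float32).mean(2),(3,3),0.7)
def cross(line,lo,hi,step,lev=72):
    # first crossing scanning from lo to hi
    idx=np.arange(lo,hi,step)
    for a,b in zip(idx[:-1],idx[1:]):
        if line[a]<lev<=line[b]: return a+(lev-line[a])/(line[b]-line[a])*(b-a)
    return None
def fit(pts):
    pts=np.array(pts,np.float32)
    for _ in range(3):
        vx,vy,x,y=cv2.fitLine(pts,cv2.DIST_HUBER,0,.01,.01).ravel()
        r=abs((pts[:,0]-x)*vy-(pts[:,1]-y)*vx); pts=pts[r<max(2.5*np.median(r),.2)]
    return np.array([x,y]),np.array([vx,vy]),np.median(r),len(pts)
R=[(cross(g[r],285,240,-1),r) for r in range(142,196)]; R=[p for p in R if p[0]]
L=[(cross(g[r],230,260,1),r) for r in list(range(152,180))]; L=[p for p in L if p[0]]
T=[(c,cross(g[:,c],120,150,1)) for c in range(248,267)]; T=[p for p in T if p[1]]
B=[(c,cross(g[:,c],215,190,-1)) for c in range(238,255)]; B=[p for p in B if p[1]]
F={k:fit(v) for k,v in dict(R=R,L=L,T=T,B=B).items()}
W={}
for k,(p,d,r,n) in F.items():
    P=toplane(t,[p-10*d,p+10*d],.018)[:,:2]; W[k]=P; e=P[1]-P[0]; print(k,round(r,3),n,P.mean(0),"ang",np.arctan2(e[1],e[0]).round(4))
def inter(a,b):
    d1=a[1]-a[0];d2=b[1]-b[0]; s=np.linalg.solve(np.c_[d1,-d2],b[0]-a[0]); return a[0]+s[0]*d1
C={k:inter(W[k[0]],W[k[1]]) for k in("TR","TL","BR","BL")}
print(C)
d=lambda a,b:np.linalg.norm(C[a]-C[b])
print("len",d("TR","BR"),d("TL","BL"),"wid",d("TR","TL"),d("BR","BL"))
ft=(C["TR"]+C["TL"])/2; fb=(C["BR"]+C["BL"])/2; u=(ft-fb)/np.linalg.norm(ft-fb)
print("yaw",np.arctan2(u[1],u[0]),"origin from far",ft-.1*u,"from near",fb+.15*u)
E
```

```text
R 0.051 54 [ 0.5595 -0.0482] ang -0.1843
L 0.082 27 [0.5675 0.037 ] ang -0.1812
T 0.059 18 [ 0.6806 -0.023 ] ang -1.7497
B 0.052 11 [0.4325 0.0048] ang -1.7946
{'TR': array([ 0.6722, -0.0692]), 'TL': array([0.6874, 0.015 ]), 'BR': array([ 0.4261, -0.0233]), 'BL': array([0.445 , 0.0594])}
len 0.25033550456842507 0.2465223895823815 wid 0.08553067382043723 0.08483740414393624
yaw -0.18278278995518454 origin from far [ 0.5815 -0.0089] from near [ 0.583  -0.0092]
```

```bash
python3 st.py; python3 - <<'E'
from h import *
s=load("side7")
im=s["frame"][145:180,255:345,::-1].astype(float)
im=np.clip(255*(im/255)**.8,0,255).astype(np.uint8)
cv2.imwrite("pics/s7b.png",cv2.resize(im,None,fx=8,fy=8,interpolation=cv2.INTER_CUBIC))
E
```

```text
t 10.65 tcp [ 0.5817 -0.0085  0.1627] jaw 79.38 zax [-0.0005 -0.0001 -1.    ] w 0.0377 F [-0.3009 -0.3609 -4.0514] T [ 0.0245 -0.0787 -0.0195] j [-0.0146  0.2959 -0.1536  1.1218 -0.0001  0.1708]
```

View pics/s7b.png

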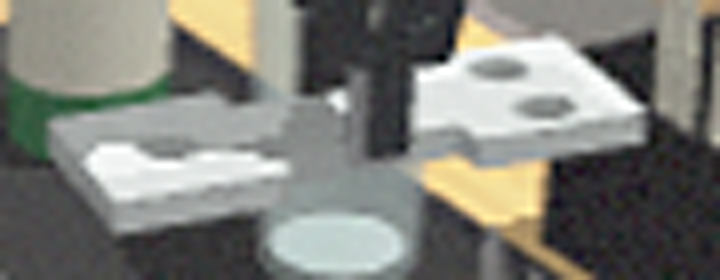

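```bash
python3 -m pendant '[[[0,0,0],[0.0013,0.0015,-0.015],1],[[0,0,0],[0,0,-0.02],1],[[0,0,0],[0,0,-0.01],1],[[0,0,0],[0,0,0],1],[[0,0,0],[0,0,0],1],[[0,0,0],[0,0,0],1]]'; python3 st.py; python3 - <<'E'
from rig import eyes
from h import *
for n in("side",):
    c=eyes.capture(n); np.save(f"pics/{n}8.npy",c,allow_pickle=True)
s=load("side8")
im=s["frame"][145:220,245:345,::-1]
cv2.imwrite("pics/s8.png",cv2.resize(im,None,fx=8,fy=8,interpolation=cv2.INTER_CUBIC))
E
```

```text
t: 11.25
tool_pos: [0.584, -0.0067, 0.1188]
eef_rot: [[-0.983, 0.184, 0.002], [0.184, 0.983, -0.0], [-0.002, 0.0, -1.0]]
ft_force: [-0.2, -0.0, -3.0]
grip_width: 0.0377
t 11.25 tcp [ 0.584  -0.0067  0.1188] jaw 79.4 zax [ 0.0017 -0.     -1.    ] w 0.0377 F [-0.2445 -0.0316 -2.9835] T [ 0.0424  0.029  -0.0182] j [-0.0115  0.3249 -0.2174  1.0268  0.      0.1735]
```

View pics/s8.png

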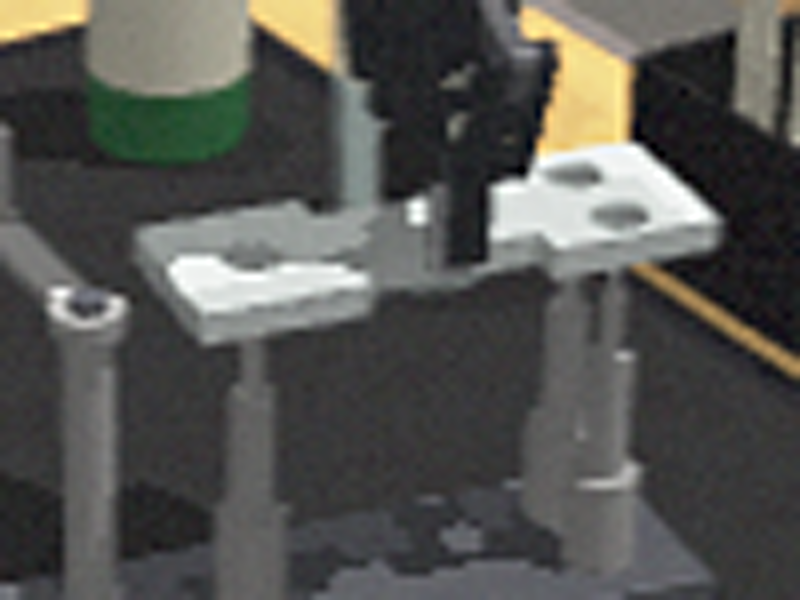

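```bash
python3 - <<'E'
from h import *
s=load("side8")
q=lambda a,ox,oy:np.array(a)/8-.44+[ox,oy]
hp=q([(573,172),(622,213),(255,256)],245,145)
for z in (.153,.157,.161):
    H=toplane(s,hp,z); print(z,H[:,:2].tolist(),"ctr",(H[:2].mean(0)+H[2])/2,"d",np.linalg.norm(H[0]-H[1]),np.linalg.norm(H[:2].mean(0)-H[2]))
q=lambda a,ox,oy:np.array(a)/7-.43+[ox,oy]
for l,z,a in(("tip",.137,[(571,60),(608,93),(291,128)]),("us",.105,[(568,131),(604,166),(291,204)]),("ls",.055,[(557,240),(598,277),(291,311)])):
    H=toplane(s,q(a,235,165),z); print(l,(H[:2].mean(0)+H[2])/2,np.linalg.norm(H[:2].mean(0)-H[2]))
E
```

```text
0.153 [[0.6585406652018563, 0.014260012008182055], [0.6540448316948132, -0.020766555010133025], [0.5258783481161025, 0.01865388064122253]] ctr [0.5911 0.0077 0.153 ] d 0.0353139195787096 0.1322415937933189
0.157 [[0.6535868600081076, 0.007920892467645047], [0.6491224068868556, -0.0268611932583237], [0.521850510194848, 0.012284092417647385]] ctr [0.5866 0.0014 0.157 ] d 0.035067432599500285 0.13131856311961268
0.161 [[0.648633054814359, 0.0015817729271082603], [0.6441999820788981, -0.03295583150651438], [0.5178226722735932, 0.005914304194072018]] ctr [ 0.5821 -0.0049  0.161 ] d 0.0348209456202912 0.13039553244590674
tip [0.5852 0.0002 0.137 ] 0.12985240020900923
us [ 0.5834 -0.0032  0.105 ] 0.13044386838849495
ls [ 0.5816 -0.0055  0.055 ] 0.12750987230445654
```

```bash
python3 -m pendant '[[[0,0,0],[0,0,-0.01],1],[[0,0,0],[0,0,-0.01],1],[[0,0,0],[0,0,-0.01],1],[[0,0,0],[0,0,0],1],[[0,0,0],[0,0,0],1]]'; python3 st.py; python3 - <<'E'
from rig import eyes
from h import *
for n in("side",):
    c=eyes.capture(n); np.save(f"pics/{n}9.npy",c,allow_pickle=True)
s=load("side9")
im=s["frame"][145:220,245:345,::-1]
cv2.imwrite("pics/s9.png",cv2.resize(im,None,fx=8,fy=8,interpolation=cv2.INTER_CUBIC))
E
```

```text
t: 11.8
tool_pos: [0.5825, -0.0065, 0.0869]
eef_rot: [[-0.983, 0.184, -0.001], [0.184, 0.983, 0.0], [0.001, -0.0, -1.0]]
ft_force: [0.4, -0.1, -3.3]
grip_width: 0.0381
t 11.8 tcp [ 0.5825 -0.0065  0.0869] jaw 79.42 zax [-0.0014  0.     -1.    ] w 0.0381 F [ 0.4277 -0.0711 -3.26  ] T [ 0.0573 -0.05   -0.0112] j [-0.0112  0.3493 -0.2604  0.9626  0.      0.1735]
```

View pics/s9.png

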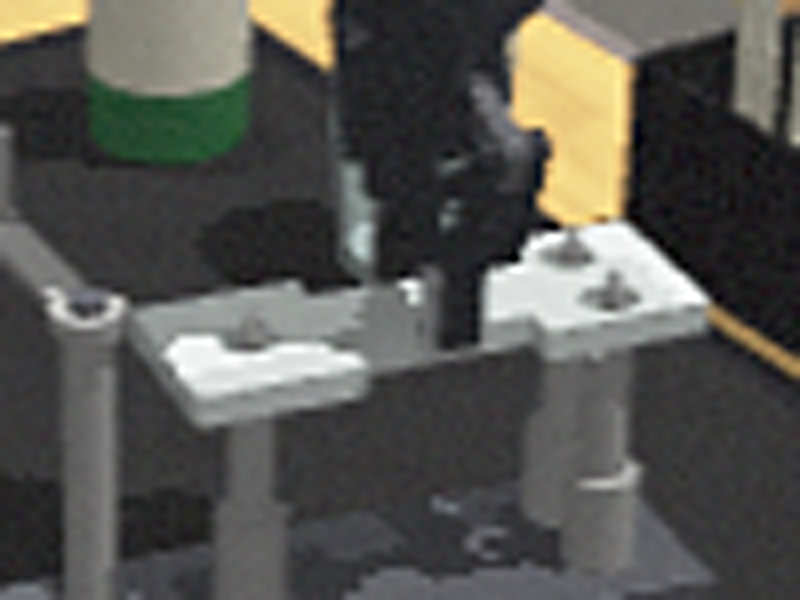

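The three tips now show through the three holes (8x crop: (570,245), (612,285), (252,325)) and there is no contact force. I'll keep lowering.

```bash
python3 -m pendant '[[[0,0,0],[0,0,-0.006],1],[[0,0,0],[0,0,-0.006],1],[[0,0,0],[0,0,0],1]]'; python3 -m pendant '[[[0,0,0],[0,0,-0.006],1],[[0,0,0],[0,0,-0.006],1],[[0,0,0],[0,0,0],1]]'; python3 st.py
```

```text
t: 12.15
tool_pos: [0.5829, -0.0069, 0.075]
eef_rot: [[-0.983, 0.184, -0.001], [0.184, 0.983, -0.001], [0.0, -0.001, -1.0]]
ft_force: [0.7, -2.6, -4.4]
grip_width: 0.0375
t: 12.45
tool_pos: [0.5826, -0.0069, 0.0625]
eef_rot: [[-0.983, 0.184, -0.001], [0.184, 0.983, -0.001], [0.001, -0.001, -1.0]]
ft_force: [0.3, -2.3, -3.6]
grip_width: 0.0378
t 12.45 tcp [ 0.5826 -0.0069  0.0625] jaw 79.4 zax [-0.0011 -0.0005 -1.    ] w 0.0378 F [ 0.3261 -2.2886 -3.6145] T [-0.5726  0.0077 -0.1445] j [-0.0115  0.3702 -0.2908  0.9109 -0.0005  0.1736]
```

```bash
python3 -m pendant '[[[0,0,0],[0,-0.001,-0.005],1],[[0,0,0],[0,0,-0.008],1],[[0,0,0],[0,0,-0.008],1],[[0,0,0],[0,0,-0.005],1],[[0,0,0],[0,0,0],1]]'; python3 st.py
```

```text
t: 12.95
tool_pos: [0.5821, -0.0074, 0.0363]
eef_rot: [[-0.983, 0.183, -0.002], [0.183, 0.983, 0.0], [0.002, -0.0, -1.0]]
ft_force: [-0.9, 0.2, -3.8]
grip_width: 0.0374
t 12.95 tcp [ 0.5821 -0.0074  0.0363] jaw 79.43 zax [-0.0021  0.0002 -1.    ] w 0.0374 F [-0.9288  0.1505 -3.8027] T [-0.0121 -0.0372 -0.0398] j [-0.0128  0.3953 -0.3206  0.857   0.0002  0.1717]
```

```bash
python3 -m pendant '[[[0,0,0],[0,0,-0.004],1],[[0,0,0],[0,0,-0.002],1],[[0,0,0],[0,0,0],1]]'; python3 -m pendant '[[[0,0,0],[0,0,-0.002],1],[[0,0,0],[0,0,0],1]]';  python3 st.py
```

```text
t: 13.25
tool_pos: [0.583, -0.0075, 0.0314]
eef_rot: [[-0.983, 0.184, -0.0], [0.184, 0.983, 0.0], [0.0, -0.0, -1.0]]
ft_force: [-0.1, -0.0, -4.1]
grip_width: 0.0379
t: 13.45
tool_pos: [0.5831, -0.0075, 0.0295]
eef_rot: [[-0.983, 0.184, -0.0], [0.184, 0.983, 0.0], [0.0, 0.0, -1.0]]
ft_force: [-0.2, -0.1, -3.8]
grip_width: 0.0376
t 13.45 tcp [ 0.5831 -0.0075  0.0295] jaw 79.42 zax [-0.  0. -1.] w 0.0376 F [-0.2266 -0.1181 -3.7536] T [ 0.0094 -0.0237  0.0125] j [-0.0129  0.4021 -0.3279  0.8408  0.      0.1718]
```

```bash
python3 -m pendant '[[[0,0,0],[0,0,-0.002],1],[[0,0,0],[0,0,0],1]]'; python3 -m pendant '[[[0,0,0],[0,0,-0.002],1],[[0,0,0],[0,0,0],1]]';  python3 st.py
```

```text
t: 13.65
tool_pos: [0.5835, -0.0075, 0.0285]
eef_rot: [[-0.983, 0.184, 0.001], [0.184, 0.983, -0.0], [-0.001, 0.0, -1.0]]
ft_force: [-1.6, 0.8, 3.0]
grip_width: 0.0378
t: 13.85
tool_pos: [0.5835, -0.0076, 0.0284]
eef_rot: [[-0.983, 0.184, 0.002], [0.184, 0.983, -0.0], [-0.002, 0.0, -1.0]]
ft_force: [-8.0, 0.3, 19.3]
grip_width: 0.0373
t 13.85 tcp [ 0.5835 -0.0076  0.0284] jaw 79.42 zax [ 0.0016 -0.0001 -1.    ] w 0.0373 F [-8.0302  0.2656 19.298 ] T [-0.0202  1.8511  0.0147] j [-0.0129  0.4027 -0.3301  0.8364 -0.      0.1717]
```

```bash
python3 -m pendant '[[[0,0,0],[0,0,0.001],1],[[0,0,0],[0,0,0],1],[[0,0,0],[0,0,0],1]]'; python3 - <<'E'
from rig import eyes
from h import *
for n in("side",):
    c=eyes.capture(n); np.save(f"pics/{n}10.npy",c,allow_pickle=True)
s=load("side10")
im=s["frame"][155:230,245:345,::-1]
cv2.imwrite("pics/s10.png",cv2.resize(im,None,fx=8,fy=8,interpolation=cv2.INTER_CUBIC))
E
```

```text
t: 14.15
tool_pos: [0.5835, -0.0076, 0.0285]
eef_rot: [[-0.983, 0.184, 0.001], [0.184, 0.983, -0.0], [-0.001, 0.0, -1.0]]
ft_force: [-5.1, 0.1, 11.7]
grip_width: 0.0378
```

View pics/s10.png

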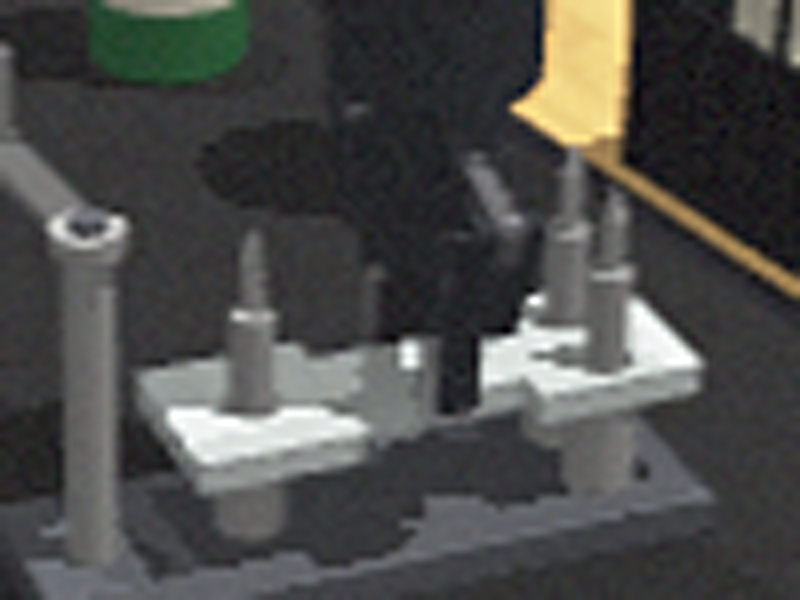

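```bash
python3 -m pendant '[[[0,0,0],[0,0,0],0.1],[[0,0,0],[0,0,0],0],[[0,0,0],[0,0,0],-0.3],[[0,0,0],[0,0,0],-0.3],[[0,0,0],[0,0,0.02],-0.3],[[0,0,0],[0,0,0.04],-0.3],[[0,0,0],[0,0,0.04],-0.3],[[0,0,0],[0,0,0.04],-0.3],[[0,0,0],[0,0,0.04],-0.3],[[0,0,0],[-0.008,0.02,0],-0.3],[[0,0,2],[-0.015,0.04,0],-0.3],[[0,0,2],[-0.015,0.04,0],-0.3],[[0,0,2],[-0.015,0.04,0],-0.3],[[0,0,2],[-0.016,0.04,0],-0.3],[[0,0,2],[-0.016,0.04,0],-0.3],[[0,0,2.2],[-0.016,0.04,0],-0.3],[[0,0,0],[-0.016,0.04,-0.02],-0.3],[[0,0,0],[0,0,-0.03],-0.3],[[0,0,0],[0,0,0],-0.3],[[0,0,0],[0,0,0],-0.3]]'; python3 st.py; python3 - <<'E'
from rig import eyes
from h import *
for n in("side","top"):
    c=eyes.capture(n); np.save(f"pics/{n}11.npy",c,allow_pickle=True)
s=load("side11")
im=s["frame"][140:240,170:350,::-1]
cv2.imwrite("pics/s11.png",cv2.resize(im,None,fx=4.4,fy=4.4,interpolation=cv2.INTER_CUBIC))
crop(load("top11"),130,90,330,230,4,"t11")
E
```

```text
t: 16.2
tool_pos: [0.4657, 0.2919, 0.1565]
eef_rot: [[-1.0, -0.028, -0.001], [-0.028, 1.0, -0.001], [0.001, -0.001, -1.0]]
ft_force: [-0.2, 0.3, 0.6]
grip_width: 0.0558
t 16.2 tcp [0.4657 0.2919 0.1565] jaw 91.61 zax [-0.0012 -0.0011 -1.    ] w 0.0558 F [-0.1685  0.2859  0.5911] T [-0.0221  0.0062  0.0304] j [ 0.5601  0.2414 -0.2401  1.0909 -0.0003  0.5319]
```

View pics/s11.png

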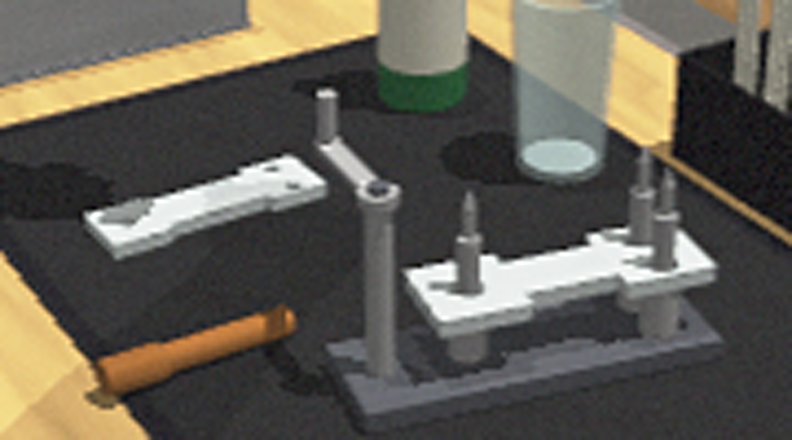

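View pics/t11.png

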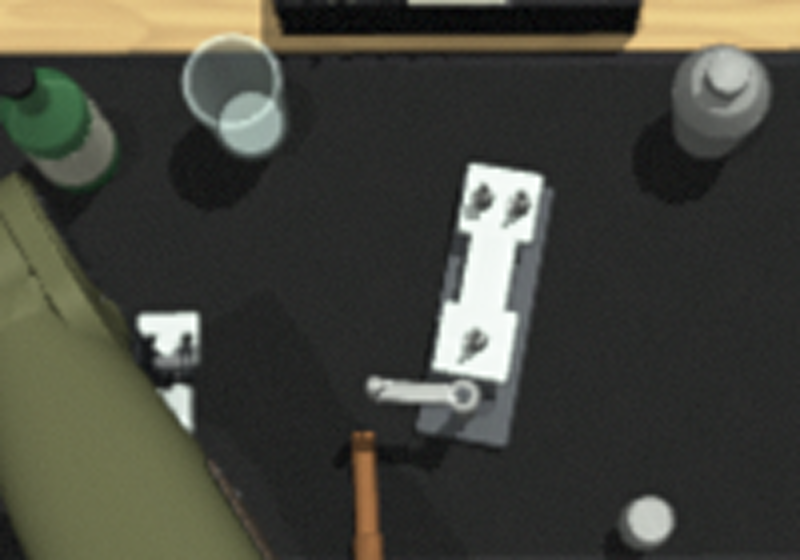

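```bash
python3 -m pendant '[[[0,0,0],[0,0.001,-0.03],-0.3],[[0,0,0],[0,0,-0.04],-0.3],[[0,0,0],[0,0,-0.04],-0.3],[[0,0,0],[0,0,-0.03],-0.3],[[0,0,0],[0,0,-0.02],-0.3],[[0,0,0],[0,0,0],-0.3],[[0,0,0],[0,0,0],-0.3]]'; python3 st.py; python3 - <<'E'
from rig import eyes
from h import *
c=eyes.capture("side"); np.save(f"pics/side12.npy",c,allow_pickle=True)
im=c["frame"][140:210,170:260,::-1].astype(float)
im=np.clip(255*(im/255)**.6,0,255).astype(np.uint8)
cv2.imwrite("pics/s12.png",cv2.resize(im,None,fx=8,fy=8,interpolation=cv2.INTER_CUBIC))
E
```

```text
t: 17.0
tool_pos: [0.4674, 0.2934, -0.0021]
eef_rot: [[-1.0, -0.027, 0.001], [-0.027, 1.0, 0.001], [-0.001, 0.001, -1.0]]
ft_force: [-0.4, 0.1, 0.6]
grip_width: 0.0557
t 17.0 tcp [ 0.4674  0.2934 -0.0021] jaw 91.55 zax [ 0.0011  0.0007 -1.    ] w 0.0557 F [-0.4439  0.0682  0.6272] T [ 0.0129 -0.1047  0.0569] j [ 0.5606  0.386  -0.439   0.7445 -0.      0.5336]
```

View pics/s12.png

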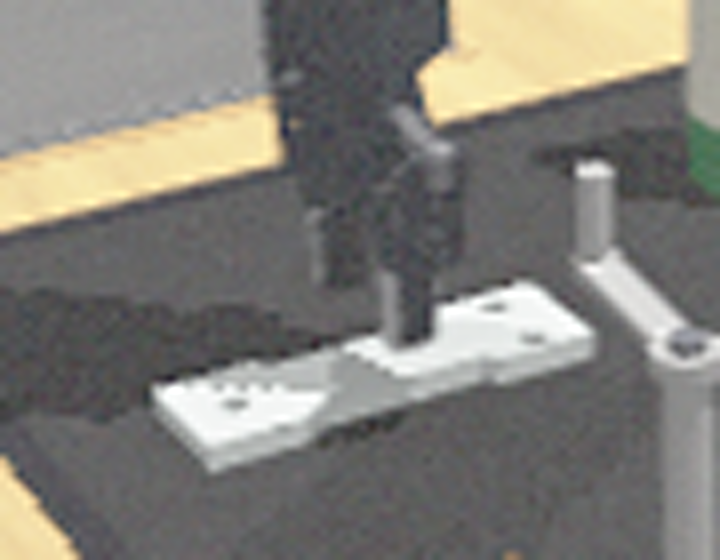

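```bash
python3 -m pendant '[[[0,0,0],[-0.001,0,-0.01],-0.3],[[0,0,0],[0,0,-0.007],-0.3],[[0,0,0],[0,0,0],-0.3]]'; python3 -m pendant '[[[0,0,0],[0,0,-0.004],-0.3],[[0,0,0],[0,0,0],-0.3]]'; python3 - <<'E'
from rig import eyes
from h import *
c=eyes.capture("side"); np.save(f"pics/side13.npy",c,allow_pickle=True)
im=c["frame"][140:210,170:260,::-1].astype(float)
im=np.clip(255*(im/255)**.6,0,255).astype(np.uint8)
cv2.imwrite("pics/s13.png",cv2.resize(im,None,fx=8,fy=8,interpolation=cv2.INTER_CUBIC))
E
```

```text
t: 17.35
tool_pos: [0.4645, 0.2931, -0.0211]
eef_rot: [[-1.0, -0.028, -0.001], [-0.028, 1.0, -0.001], [0.001, -0.001, -1.0]]
ft_force: [-0.4, -0.2, 0.3]
grip_width: 0.0553
t: 17.55
tool_pos: [0.4649, 0.2933, -0.0248]
eef_rot: [[-1.0, -0.028, -0.0], [-0.028, 1.0, -0.0], [0.0, -0.0, -1.0]]
ft_force: [0.4, -0.4, -0.5]
grip_width: 0.0558
```

View pics/s13.png

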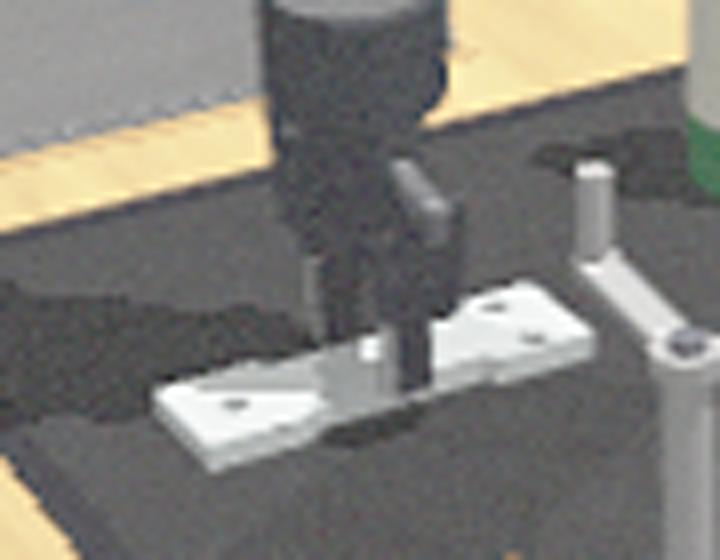

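```bash
python3 -m pendant '[[[0,0,0],[0,0,-0.0015],0],[[0,0,0],[0,0,0],0.2],[[0,0,0],[0,0,0],0.4],[[0,0,0],[0,0,0],0.6],[[0,0,0],[0,0,0],1],[[0,0,0],[0,0,0],1]]' 70; python3 st.py; python3 - <<'E'
from rig import eyes
from h import *
c=eyes.capture("side"); np.save(f"pics/side14.npy",c,allow_pickle=True)
im=c["frame"][140:210,170:260,::-1].astype(float)
im=np.clip(255*(im/255)**.6,0,255).astype(np.uint8)
cv2.imwrite("pics/s14.png",cv2.resize(im,None,fx=8,fy=8,interpolation=cv2.INTER_CUBIC))
t=eyes.capture("top");np.save(f"pics/top14.npy",t,allow_pickle=True)
E
```

```text
t: 18.2
tool_pos: [0.4654, 0.2932, -0.0255]
eef_rot: [[-1.0, -0.028, 0.001], [-0.028, 1.0, -0.001], [-0.001, -0.001, -1.0]]
ft_force: [-0.7, -2.5, 5.7]
grip_width: 0.0378
t 18.2 tcp [ 0.4654  0.2932 -0.0255] jaw 91.61 zax [ 0.0006 -0.0005 -1.    ] w 0.0378 F [-0.6545 -2.5428  5.663 ] T [-0.6066  0.2141 -0.0108] j [ 0.5627  0.4133 -0.4629  0.6943 -0.0007  0.5346]
```

View pics/s14.png

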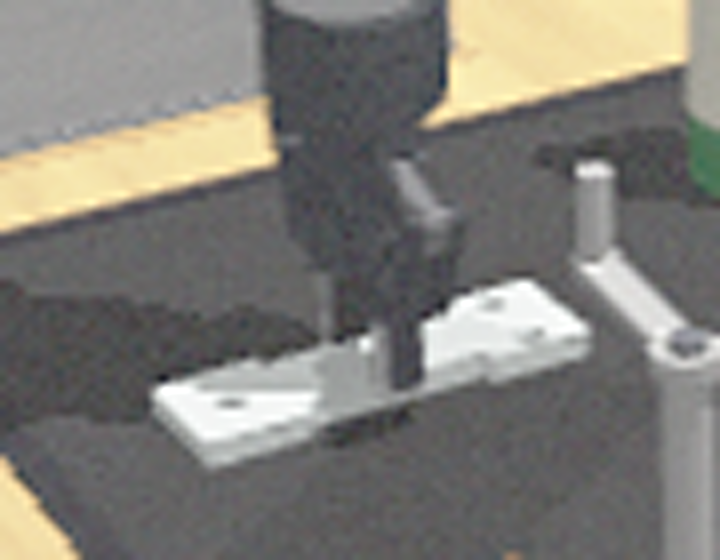

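```bash
python3 - <<'E'
from h import *
t=load("top11"); 
h,ctr,out=deck(t,(225,125,275,190),.067)
r=cv2.minAreaRect(out); b=cv2.boxPoints(r)
P=toplane(t,b,.067); print(P[:,:2].tolist(), "ctr rect",P.mean(0),"cent",toplane(t,ctr,.067))
print([np.linalg.norm(P[i]-P[i-1]) for i in range(4)])
t=load("top0"); h,ctr,out=deck(t,(320,145,370,210),.012); P=toplane(t,cv2.boxPoints(cv2.minAreaRect(out)),.012); print("lower0 rect",P.mean(0))
E
```

```text
[[0.4928528489152488, 0.04373239541966774], [0.6846444554815942, 0.009188434789419827], [0.6716639300516083, -0.05894770847727836], [0.4802348930790089, -0.02351958081226909]] ctr rect [ 0.5823 -0.0074  0.067 ] cent [[ 0.5812 -0.007   0.067 ]]
[np.float64(0.06842544202697046), np.float64(0.19487766820578487), np.float64(0.06936157480693855), np.float64(0.1946798100114776)]
lower0 rect [ 0.5169 -0.3521  0.012 ]
```

```bash
python3 -m pendant '[[[0,0,0],[0,0,0.01],1],[[0,0,0],[0,0,0.03],1],[[0,0,0],[0,0,0.04],1],[[0,0,0],[0,0,0.04],1],[[0,0,0],[0,0,0.04],1],[[0,0,0],[0,0,0.04],1],[[0,0,0],[0,0,0.03],1],[[0,0,-1],[0.006,-0.015,0],1],[[0,0,-1.7],[0.015,-0.038,0],1],[[0,0,-1.7],[0.015,-0.038,0],1],[[0,0,-1.7],[0.015,-0.038,0],1],[[0,0,-1.7],[0.015,-0.038,0],1],[[0,0,-1.7],[0.015,-0.038,0],1],[[0,0,-1.6],[0.015,-0.038,0],1],[[0,0,-1],[0.012,-0.032,0],1],[[0,0,0],[0.0096,-0.0262,0],1],[[0,0,0],[0,0,0],1],[[0,0,0],[0,0,0],1],[[0,0,0],[0,0,0],1]]'; python3 st.py; python3 - <<'E'
from rig import eyes
from h import *
c=eyes.capture("side"); np.save(f"pics/side15.npy",c,allow_pickle=True)
crop(c,210,110,370,230,5,"s15")
E
```

```text
t: 20.2
tool_pos: [0.5819, -0.0073, 0.2033]
eef_rot: [[-0.983, 0.182, -0.002], [0.182, 0.983, 0.0], [0.002, 0.0, -1.0]]
ft_force: [0.1, -0.5, -3.0]
grip_width: 0.0376
t 20.2 tcp [ 0.5819 -0.0073  0.2033] jaw 79.53 zax [-0.0016  0.0004 -1.    ] w 0.0376 F [ 0.0629 -0.4671 -3.0371] T [-0.0131  0.0426  0.0102] j [-0.0129  0.279  -0.0828  1.2105  0.0004  0.1699]
```

View pics/s15.png

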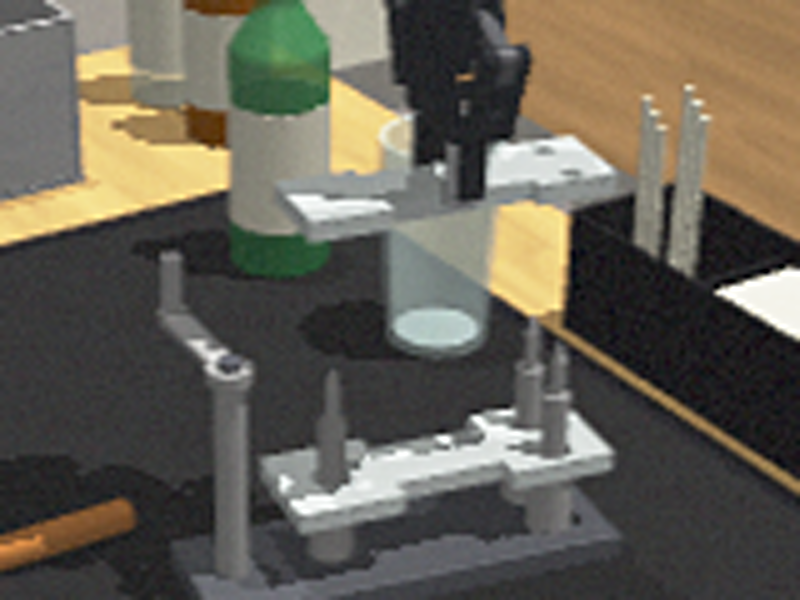

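```bash
python3 -m pendant '[[[0,0,0],[0,0,-0.03],1],[[0,0,0],[0,0,-0.03],1],[[0,0,0],[0,0,-0.015],1],[[0,0,0],[0,0,-0.007],1],[[0,0,0],[0,0,0],1],[[0,0,0],[0,0,0],1],[[0,0,0],[0,0,0],1],[[0,0,0],[0,0,0],1]]'; python3 - <<'E'
from rig import eyes
from h import *
c=eyes.capture("side"); np.save(f"pics/side16.npy",c,allow_pickle=True)
cv2.imwrite("pics/s16.png",cv2.resize(c["frame"][145:220,245:345,::-1],None,fx=8,fy=8,interpolation=cv2.INTER_CUBIC))
E
python3 st.py
```

```text
t: 21.05
tool_pos: [0.5835, -0.0077, 0.1232]
eef_rot: [[-0.983, 0.182, 0.002], [0.182, 0.983, -0.0], [-0.002, 0.0, -1.0]]
ft_force: [0.2, -0.4, -2.1]
grip_width: 0.0374
t 21.1 tcp [ 0.5834 -0.0078  0.123 ] jaw 79.52 zax [ 0.0015 -0.     -1.    ] w 0.0376 F [-0.3869  0.704  -2.5244] T [ 0.0217  0.0215 -0.011 ] j [-0.0133  0.3211 -0.2126  1.0356 -0.      0.1697]
```

View pics/s16.png

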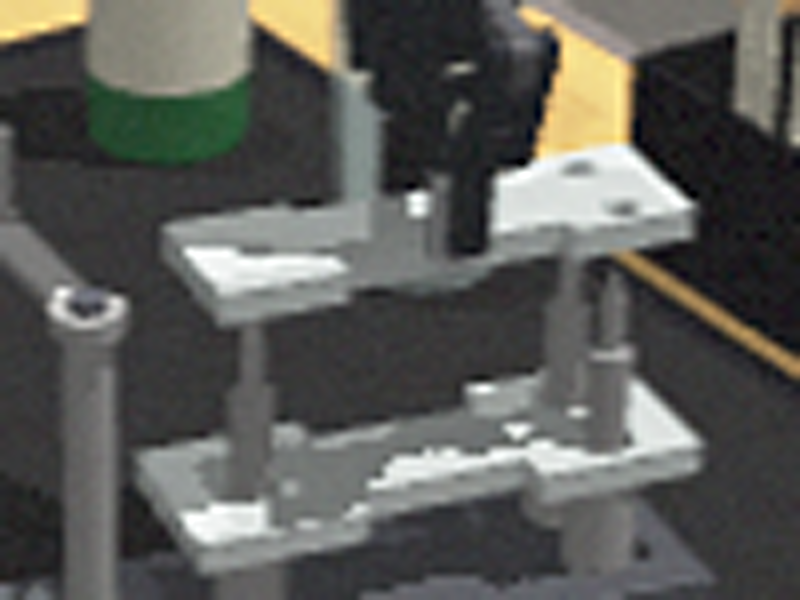

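```bash
python3 - <<'E'
from h import *
def holes(name,wins):
    s=load(name); g=s["frame"].astype(float).min(2); out=[]
    for (x,y) in wins:
        x0,y0=int(round(x))-4,int(round(y))-3; w=g[y0:y0+7,x0:x0+9]; W=np.percentile(w,75)
        d=np.clip(W-15-w,0,None); n,l=cv2.connectedComponents((d>0).astype(np.uint8)); k=l[3,4]; d=d*(l==k)
        ys,xs=np.mgrid[0:7,0:9]; out.append((x0+(xs*d).sum()/d.sum(),y0+(ys*d).sum()/d.sum()))
    return np.array(out)
s=load("side16")
tips=np.array([(571,60),(608,93),(291,128)])/7-.43+[235,165]
O=np.array([.582,-.0085]);u=np.array([np.cos(-.183),np.sin(-.183)]);v=np.array([-u[1],u[0]])
pins=[O+.065*u+.017*v,O+.065*u-.017*v,O-.065*u]
print("model tip px",[proj(s,[*p,.137])[0].round(1) for p in pins],"meas",tips.round(1))
h16=holes("side16",[(316.8,165.4),(322.7,170.5)]); h8=holes("side8",[(316.2,166.1),(322.3,171.2)])
print(h16,h8)
for nm,h,z in(("u16",h16,.1231+.0255+.012),("l8",h8,.1188+.0265+.012)):
    for i in range(2):
        e=tips[i]+proj(s,[*pins[i],z])[0]-proj(s,[*pins[i],.1355])[0]
        d=toplane(s,h[i],z)[0]-toplane(s,e,z)[0]
        print(nm,i,"pred",e.round(2),"hole",h[i].round(2),"world diff",d[:2],"stand frame",(d[:2]@u).round(4),(d[:2]@v).round(4))
E
```

```text
model tip px [array([316.9, 174.2]), array([322.3, 179.5]), array([276.9, 184.6])] meas [[316.1 173.1]
 [321.4 177.9]
 [276.1 182.9]]
[[316.8699 165.6436]
 [323.3958 171.9649]] [[316.5884 166.5109]
 [322.5023 171.8469]]
u16 0 pred [316.64 165.32] hole [316.87 165.64] world diff [-0.0007 -0.002 ] stand frame -0.0003 -0.0021
u16 1 pred [321.99 169.91] hole [323.4  171.96] world diff [-0.0043 -0.0121] stand frame -0.002 -0.0126
l8 0 pred [316.57 166.36] hole [316.59 166.51] world diff [-0.0005 -0.0008] stand frame -0.0004 -0.0009
l8 1 pred [321.91 170.96] hole [322.5  171.85] world diff [-0.0019 -0.0052] stand frame -0.0009 -0.0054
```

```bash
python3 -m pendant '[[[0,0,0],[0,0,-0.008],1],[[0,0,0],[0,0,-0.006],1],[[0,0,0],[0,0,0],1],[[0,0,0],[0,0,0],1]]'; python3 -m pendant '[[[0,0,0],[0,0,-0.004],1],[[0,0,0],[0,0,0],1]]'; python3 - <<'E'
from rig import eyes
from h import *
c=eyes.capture("side"); np.save(f"pics/side17.npy",c,allow_pickle=True)
cv2.imwrite("pics/s17.png",cv2.resize(c["frame"][145:220,245:345,::-1],None,fx=8,fy=8,interpolation=cv2.INTER_CUBIC))
E
python3 st.py
```

```text
t: 21.5
tool_pos: [0.5823, -0.0078, 0.1076]
eef_rot: [[-0.983, 0.182, -0.001], [0.182, 0.983, -0.0], [0.001, -0.0, -1.0]]
ft_force: [-0.7, 0.1, -2.5]
grip_width: 0.0375
t: 21.7
tool_pos: [0.5825, -0.0077, 0.1036]
eef_rot: [[-0.983, 0.182, -0.001], [0.182, 0.983, 0.0], [0.001, -0.0, -1.0]]
ft_force: [0.1, -0.4, -2.4]
grip_width: 0.0375
t 21.75 tcp [ 0.5825 -0.0077  0.1038] jaw 79.52 zax [-0.0004  0.     -1.    ] w 0.0377 F [-0.4986 -0.105  -2.7403] T [ 0.0559 -0.0259  0.0063] j [-0.0133  0.3351 -0.2391  0.997   0.      0.1696]
```

View pics/s17.png

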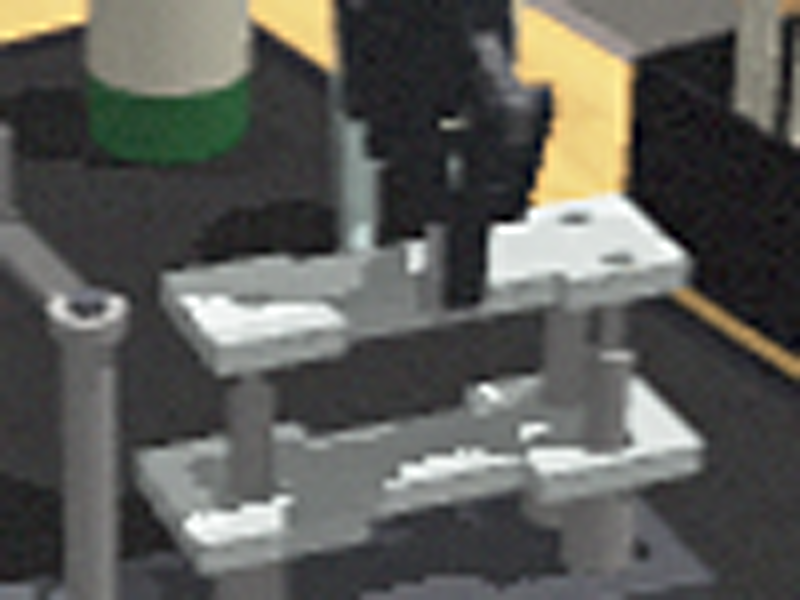

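```bash
python3 -m pendant '[[[0,0,0],[0,0,-0.003],1],[[0,0,0],[0,0,0],1]]';python3 -m pendant '[[[0,0,0],[0,0,-0.003],1],[[0,0,0],[0,0,0],1]]'; python3 st.py
```

```text
t: 21.95
tool_pos: [0.5825, -0.0078, 0.1008]
eef_rot: [[-0.983, 0.182, -0.0], [0.182, 0.983, -0.0], [0.0, -0.0, -1.0]]
ft_force: [-0.3, -0.1, -2.4]
grip_width: 0.0374
t: 22.15
tool_pos: [0.5824, -0.0077, 0.0977]
eef_rot: [[-0.983, 0.182, -0.001], [0.182, 0.983, -0.0], [0.001, -0.0, -1.0]]
ft_force: [-0.5, -0.5, -1.7]
grip_width: 0.038
t 22.15 tcp [ 0.5824 -0.0077  0.0977] jaw 79.52 zax [-0.0006 -0.     -1.    ] w 0.038 F [-0.5294 -0.47   -1.7491] T [ 0.0097 -0.0186  0.0565] j [-0.0133  0.3398 -0.2475  0.9841 -0.      0.1697]
```

Underside is at about 123 mm, below the cones on the 8 mm pins, with no side force. Continuing.

```bash
python3 -m pendant '[[[0,0,0],[0,0,-0.004],1],[[0,0,0],[0,0,-0.004],1],[[0,0,0],[0,0,0],1]]';python3 -m pendant '[[[0,0,0],[0,0,-0.004],1],[[0,0,0],[0,0,0],1]]'; python3 - <<'E'
from rig import eyes
from h import *
c=eyes.capture("side"); np.save(f"pics/side18.npy",c,allow_pickle=True)
cv2.imwrite("pics/s18.png",cv2.resize(c["frame"][145:220,245:345,::-1],None,fx=8,fy=8,interpolation=cv2.INTER_CUBIC))
E
python3 st.py
```

```text
t: 22.45
tool_pos: [0.5821, -0.0077, 0.0893]
eef_rot: [[-0.983, 0.182, -0.001], [0.182, 0.983, 0.0], [0.001, -0.0, -1.0]]
ft_force: [-0.7, 0.6, -2.0]
grip_width: 0.0377
t: 22.65
tool_pos: [0.5824, -0.0077, 0.0855]
eef_rot: [[-0.983, 0.182, -0.001], [0.182, 0.983, 0.0], [0.001, -0.0, -1.0]]
ft_force: [-0.8, 0.0, -2.4]
grip_width: 0.0372
t 22.7 tcp [ 0.5825 -0.0077  0.0858] jaw 79.52 zax [-0.0006  0.     -1.    ] w 0.0377 F [ 0.0824  0.5177 -2.5554] T [ 0.0225  0.017  -0.0064] j [-0.0133  0.3493 -0.263   0.959   0.      0.1696]
```

View pics/s18.png

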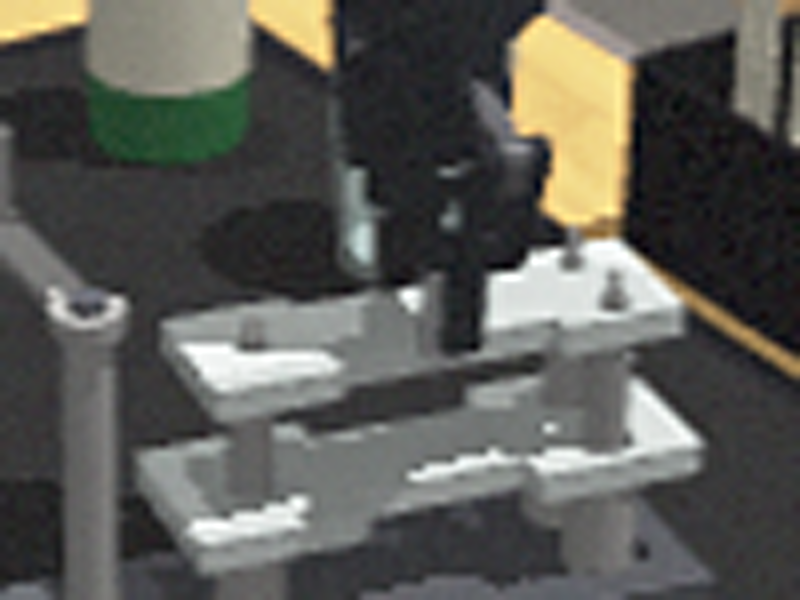

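The tips show through all three small holes: (572,250), (613,290) and (250,330). Now down to the upper shoulders.

```bash
python3 -m pendant '[[[0,0,0],[0,0,-0.003],1],[[0,0,0],[0,0,0],1]]';python3 -m pendant '[[[0,0,0],[0,0,-0.002],1],[[0,0,0],[0,0,0],1]]';python3 -m pendant '[[[0,0,0],[0,0,-0.0015],1],[[0,0,0],[0,0,0],1]]'; python3 st.py
```

```text
t: 22.9
tool_pos: [0.5825, -0.0078, 0.0828]
eef_rot: [[-0.983, 0.182, -0.0], [0.182, 0.983, -0.0], [0.0, -0.0, -1.0]]
ft_force: [-1.2, 0.1, -2.1]
grip_width: 0.0376
t: 23.1
tool_pos: [0.5825, -0.0077, 0.0808]
eef_rot: [[-0.983, 0.182, -0.0], [0.182, 0.983, 0.0], [0.0, -0.0, -1.0]]
ft_force: [-0.2, -0.1, -2.7]
grip_width: 0.0377
t: 23.3
tool_pos: [0.5828, -0.0077, 0.0796]
eef_rot: [[-0.983, 0.182, 0.0], [0.182, 0.983, -0.0], [-0.0, 0.0, -1.0]]
ft_force: [-0.6, -0.2, -2.9]
grip_width: 0.0376
t 23.3 tcp [ 0.5828 -0.0077  0.0796] jaw 79.52 zax [ 0.0002 -0.     -1.    ] w 0.0376 F [-0.6249 -0.173  -2.8677] T [-0.0237  0.0168  0.0504] j [-0.0133  0.3544 -0.2709  0.9453 -0.      0.1696]
```

```bash
python3 -m pendant '[[[0,0,0],[0,0,-0.0015],1],[[0,0,0],[0,0,0],1]]';python3 -m pendant '[[[0,0,0],[0,0,-0.001],1],[[0,0,0],[0,0,0],1]]'; python3 st.py
```

```text
t: 23.5
tool_pos: [0.5829, -0.0077, 0.0795]
eef_rot: [[-0.983, 0.182, 0.001], [0.182, 0.983, -0.0], [-0.001, 0.0, -1.0]]
ft_force: [-3.7, 0.6, 7.9]
grip_width: 0.0377
t: 23.7
tool_pos: [0.5829, -0.0078, 0.0795]
eef_rot: [[-0.983, 0.182, 0.001], [0.182, 0.983, -0.0], [-0.001, 0.0, -1.0]]
ft_force: [-6.7, 0.4, 15.3]
grip_width: 0.0377
t 23.7 tcp [ 0.5829 -0.0078  0.0795] jaw 79.52 zax [ 0.0014 -0.0001 -1.    ] w 0.0377 F [-6.6816  0.4097 15.3172] T [-0.0069  1.5711  0.0375] j [-0.0133  0.3537 -0.2723  0.9433 -0.0001  0.1697]
```

```bash
python3 -m pendant '[[[0,0,0],[0,0,0.001],1],[[0,0,0],[0,0,0],1],[[0,0,0],[0,0,0],1]]'; python3 - <<'E'
from rig import eyes
from h import *
c=eyes.capture("side"); np.save(f"pics/side19.npy",c,allow_pickle=True)
cv2.imwrite("pics/s19.png",cv2.resize(c["frame"][145:220,245:345,::-1],None,fx=8,fy=8,interpolation=cv2.INTER_CUBIC))
E
```

```text
t: 24.0
tool_pos: [0.5829, -0.0077, 0.0795]
eef_rot: [[-0.983, 0.182, 0.001], [0.182, 0.983, -0.0], [-0.001, 0.0, -1.0]]
ft_force: [-3.9, -0.0, 10.5]
grip_width: 0.0376
```

View pics/s19.png

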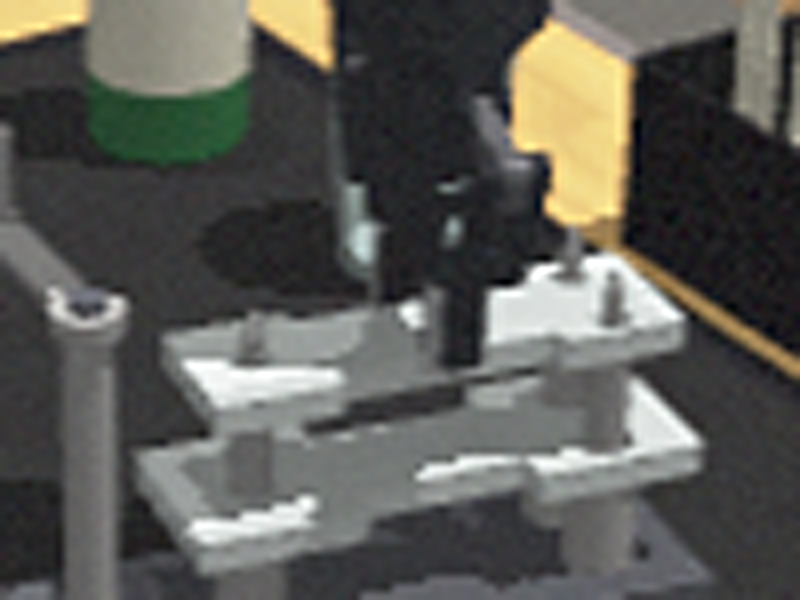

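```bash
python3 -m pendant '[[[0,0,0],[0,0,0],0.1],[[0,0,0],[0,0,0],0],[[0,0,0],[0,0,0],-0.3],[[0,0,0],[0,0,0],-0.3],[[0,0,0],[0,0,0.02],-0.3],[[0,0,0],[0,0,0.04],-0.3],[[0,0,0],[0,0,0.04],-0.3],[[0,0,0],[0,0,0.03],-0.3],[[0,0,0],[0,0.04,0],0.5],[[0,0,0],[0,0.045,0],1],[[0,0,0],[0,0.045,0],1],[[0,0,0],[-0.01,0.045,0],1],[[0,0,0],[-0.03,0.035,0],1],[[0,0,0],[-0.03,0.03,0],1],[[0,0,0],[0,0,0],1],[[0,0,0],[0,0,0],1]]'; python3 st.py; python3 - <<'E'
from rig import eyes
from h import *
for n in("side","top"):
    c=eyes.capture(n); np.save(f"pics/{n}20.npy",c,allow_pickle=True)
s=load("side20")
cv2.imwrite("pics/s20.png",cv2.resize(s["frame"][140:230,215:345,::-1],None,fx=6,fy=6,interpolation=cv2.INTER_CUBIC))
t=load("top20")
cv2.imwrite("pics/t20.png",cv2.resize(t["frame"][125:210,190:290,::-1],None,fx=7,fy=7,interpolation=cv2.INTER_CUBIC))
E
```

```text
t: 25.65
tool_pos: [0.5124, 0.2329, 0.2081]
eef_rot: [[-0.984, 0.18, 0.0], [0.18, 0.984, -0.0], [-0.0, -0.0, -1.0]]
ft_force: [0.2, -0.4, -0.1]
grip_width: 0.0
t 25.65 tcp [0.5124 0.2329 0.2081] jaw 79.64 zax [ 0.0004 -0.0003 -1.    ] w 0.0 F [ 0.2469 -0.4356 -0.0704] T [-0.0143  0.0212  0.0118] j [ 0.4269  0.2396 -0.1233  1.2077 -0.0004  0.6077]
```

View pics/s20.png

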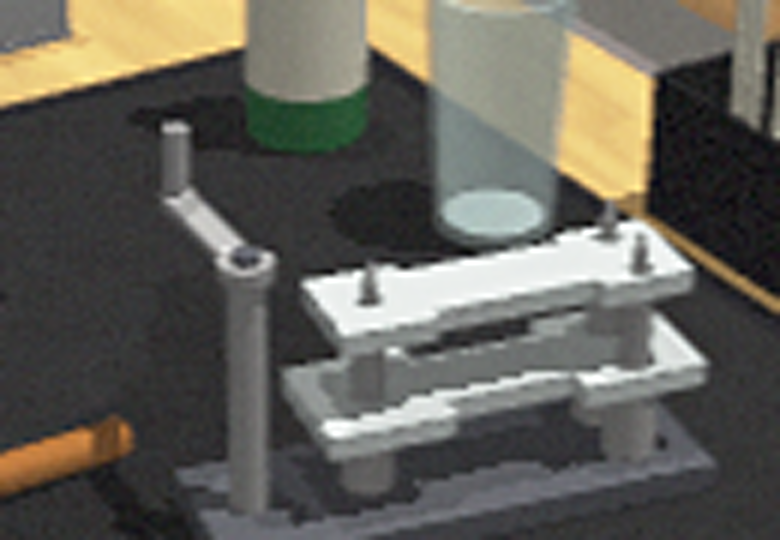

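View pics/t20.png

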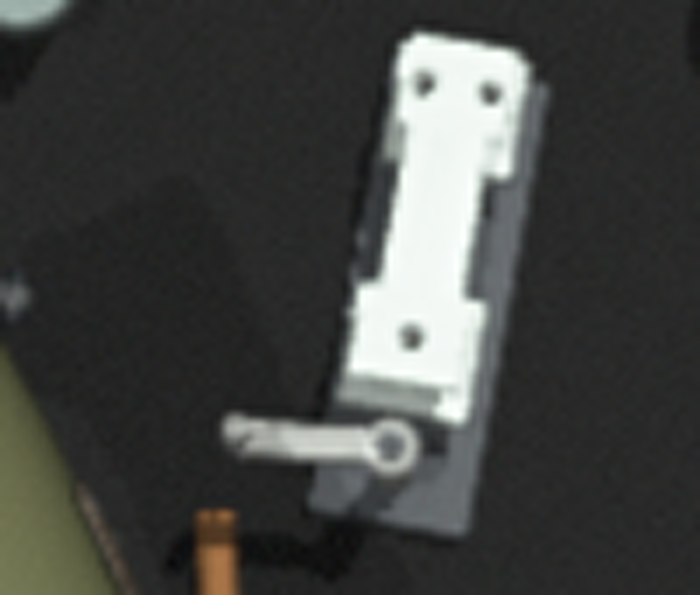

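```bash
python3 - <<'E'
from h import *
t=load("top20"); s=load("side20")
q=lambda a,k,ox,oy:np.array(a)/k-.43+[ox,oy]
tab=toplane(t,q([(234,424)],7,190,125),.182)[0]; piv=toplane(t,q([(392,446)],7,190,125),.150)[0]
tabs=toplane(s,q([(177,127)],6,215,140),.184)[0]; pivs=toplane(s,q([(246,258)],6,215,140),.150)[0]
# hole check of upper deck
h=toplane(t,q([(425,83),(490,93),(412,338)],7,190,125),.117); print("upper ctr top",(h[:2].mean(0)+h[2])/2)
for a,p in((tab,piv),(tabs,pivs)):
    d=a-p; ang=np.arctan2(d[1],d[0]); print("tab",a,"piv",p,"r",np.hypot(*d[:2]),"world ang",ang,"keeper",ang+.183)
O=np.array([.5827,-.0078]); u=np.array([np.cos(-.183),np.sin(-.183)]); P=O-.125*u
print("pivot model",P)
for k in (1.75,1.8,1.85):
    a=k-.183; tb=P+.075*np.array([np.cos(a),np.sin(a)]); tt=np.array([np.sin(a),-np.cos(a)]); print(k,"tab",tb,"t",tt,"contact ctr",tb-.017*tt,"stage",tb-.04*tt)
print("plan")
prev=None
for k in np.arange(1.8,-0.01,-0.1):
    a=k-.183; tb=P+.075*np.array([np.cos(a),np.sin(a)]); tt=np.array([np.sin(a),-np.cos(a)]); c=tb-.017*tt
    print(round(k,2),c, None if prev is None else (c-prev).round(4)); prev=c
E
```

```text
upper ctr top [ 0.5822 -0.0077  0.117 ]
tab [0.4659 0.0897 0.182 ] piv [0.4589 0.0137 0.15  ] r 0.07626095580313197 world ang 1.4781529349502889 keeper 1.661152934950289
tab [0.467  0.0966 0.184 ] piv [0.4619 0.0231 0.15  ] r 0.07367919738880446 world ang 1.500826297438004 keeper 1.683826297438004
pivot model [0.4598 0.0149]
1.75 tab [0.4601 0.0899] t [ 1.     -0.0038] contact ctr [0.4431 0.09  ] stage [0.4201 0.0901]
1.8 tab [0.4563 0.0899] t [0.9989 0.0462] contact ctr [0.4393 0.0891] stage [0.4164 0.088 ]
1.85 tab [0.4526 0.0896] t [0.9954 0.0961] contact ctr [0.4357 0.088 ] stage [0.4128 0.0858]
plan
1.8 [0.4393 0.0891] None
1.7 [0.4468 0.0908] [0.0075 0.0017]
1.6 [0.4545 0.0917] [0.0076 0.0009]
1.5 [0.4622 0.0918] [0.0077 0.0001]
1.4 [0.4698 0.0912] [ 0.0077 -0.0006]
1.3 [0.4774 0.0898] [ 0.0076 -0.0014]
1.2 [0.4848 0.0877] [ 0.0074 -0.0021]
1.1 [0.4919 0.0848] [ 0.0071 -0.0029]
1.0 [0.4987 0.0813] [ 0.0068 -0.0036]
0.9 [0.5051 0.077 ] [ 0.0064 -0.0042]
0.8 [0.5111 0.0722] [ 0.006  -0.0048]
0.7 [0.5166 0.0668] [ 0.0055 -0.0054]
0.6 [0.5215 0.0609] [ 0.0049 -0.0059]
0.5 [0.5258 0.0545] [ 0.0043 -0.0064]
0.4 [0.5294 0.0477] [ 0.0036 -0.0068]
0.3 [0.5323 0.0406] [ 0.0029 -0.0071]
0.2 [0.5345 0.0332] [ 0.0022 -0.0074]
0.1 [0.5359 0.0257] [ 0.0015 -0.0075]
-0.0 [0.5366 0.018 ] [ 0.0007 -0.0077]
```

```bash
python3 -m pendant '[[[0,0,0],[-0.018,-0.026,0],1],[[0,0,2],[-0.023,-0.035,0],1],[[0,0,2],[-0.023,-0.035,0],1],[[0,0,1.6],[-0.023,-0.035,0],1],[[0,0,0],[-0.005,-0.01,0],1],[[0,0,0],[0,0,-0.03],1],[[0,0,0],[0,0,-0.03],1],[[0,0,0],[0,0,-0.018],1],[[0,0,0],[0,0,0],1],[[0,0,0],[0,0,0],1]]'; python3 st.py; python3 - <<'E'
from rig import eyes
from h import *
s=eyes.capture("side"); np.save(f"pics/side21.npy",s,allow_pickle=True)
cv2.imwrite("pics/s21.png",cv2.resize(s["frame"][110:230,205:345,::-1],None,fx=5.5,fy=5,interpolation=cv2.INTER_CUBIC))
E
```

```text
t: 26.75
tool_pos: [0.4214, 0.0909, 0.1304]
eef_rot: [[-0.996, 0.086, -0.0], [0.086, 0.996, 0.0], [0.0, -0.0, -1.0]]
ft_force: [0.1, 0.2, 0.1]
grip_width: -0.0002
t 26.75 tcp [0.4214 0.0909 0.1304] jaw 85.05 zax [-0.0001  0.     -1.    ] w -0.0002 F [0.1449 0.1564 0.1017] T [ 0.0058 -0.071  -0.0037] j [ 0.2125  0.0398 -0.5393  0.9918  0.      0.2989]
```

View pics/s21.png

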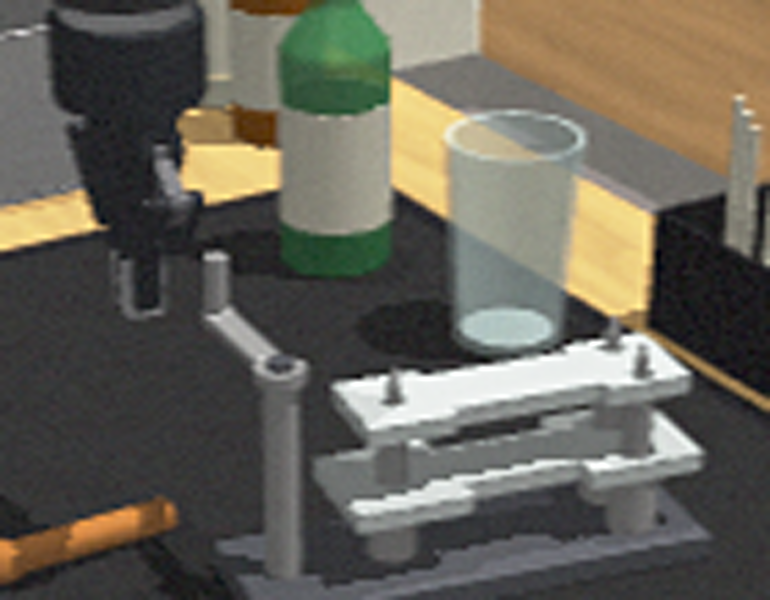

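```bash
python3 -m pendant '[[[0,0,0],[0.01,0,0],1],[[0,0,0],[0.01,0,0],1],[[0,0,0],[0.006,0,0],1],[[0,0,0],[0,0,0],1]]'; python3 -m pendant '[[[0,0,-2],[0.005,0.0005,0],1],[[0,0,-2],[0.005,0.0005,0],1],[[0,0,0],[0,0,0],1]]'; python3 st.py
```

```text
t: 27.2
tool_pos: [0.4482, 0.0914, 0.1304]
eef_rot: [[-0.996, 0.085, 0.001], [0.085, 0.996, 0.0], [-0.001, 0.0, -1.0]]
ft_force: [-0.7, -0.2, -0.3]
grip_width: -0.0002
t: 27.5
tool_pos: [0.4569, 0.0922, 0.13]
eef_rot: [[-0.988, 0.155, -0.0], [0.155, 0.988, -0.0], [0.0, -0.0, -1.0]]
ft_force: [0.1, -0.6, 0.4]
grip_width: 0.0002
t 27.5 tcp [0.4569 0.0922 0.13  ] jaw 81.11 zax [-0.0004 -0.0001 -1.    ] w 0.0002 F [ 0.0871 -0.6191  0.3755] T [0.0115 0.0015 0.0556] j [ 0.1993  0.1056 -0.4686  0.9971 -0.0001  0.3544]
```

```bash
python3 -m pendant '[[[0,0,-3],[0.006,0,0],1],[[0,0,0],[0,0,0],1]]'; python3 - <<'E'
from rig import eyes
from h import *
s=eyes.capture("side"); np.save(f"pics/side22.npy",s,allow_pickle=True)
cv2.imwrite("pics/s22.png",cv2.resize(s["frame"][130:210,205:285,::-1],None,fx=7,fy=7,interpolation=cv2.INTER_CUBIC))
E
```

```text
t: 27.7
tool_pos: [0.4628, 0.0922, 0.13]
eef_rot: [[-0.979, 0.205, -0.0], [0.205, 0.979, -0.0], [0.0, -0.0, -1.0]]
ft_force: [0.0, -0.9, -0.3]
grip_width: 0.0001
```

View pics/s22.png

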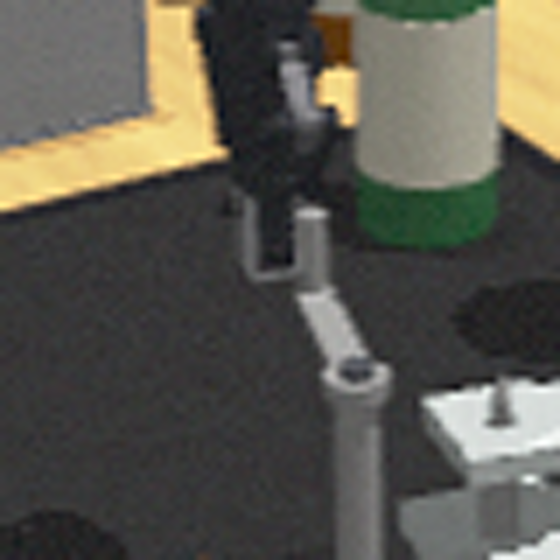

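```bash
python3 -m pendant '[[[0,0,-3.2],[0.0038,-0.0003,0],1],[[0,0,-3.2],[0.0038,-0.0003,0],1],[[0,0,-3.2],[0.0038,-0.0007,0],1],[[0,0,-3.2],[0.0038,-0.0007,0],1],[[0,0,-3.2],[0.0037,-0.001,0],1],[[0,0,-3.2],[0.0037,-0.001,0],1],[[0,0,-3.2],[0.0036,-0.0014,0],1],[[0,0,-3.2],[0.0036,-0.0014,0],1],[[0,0,-3.2],[0.0034,-0.0018,0],1],[[0,0,-3],[0.0034,-0.0018,0],1],[[0,0,0],[0,0,0],1]]'; python3 st.py; python3 - <<'E'
from rig import eyes
from h import *
s=eyes.capture("side"); np.save(f"pics/side23.npy",s,allow_pickle=True)
cv2.imwrite("pics/s23.png",cv2.resize(s["frame"][130:210,205:305,::-1],None,fx=7,fy=7,interpolation=cv2.INTER_CUBIC))
E
```

```text
t: 28.85
tool_pos: [0.4992, 0.0818, 0.1301]
eef_rot: [[-0.724, 0.69, -0.0], [0.69, 0.724, 0.0], [0.0, -0.0, -1.0]]
ft_force: [1.0, -0.1, 0.5]
grip_width: -0.0001
t 28.85 tcp [0.4992 0.0818 0.1301] jaw 46.38 zax [-0.0001  0.0001 -1.    ] w -0.0001 F [ 1.035  -0.0932  0.4641] T [-0.0163 -0.0415  0.0266] j [ 0.1623  0.178  -0.3829  1.01    0.0001  0.9237]
```

View pics/s23.png

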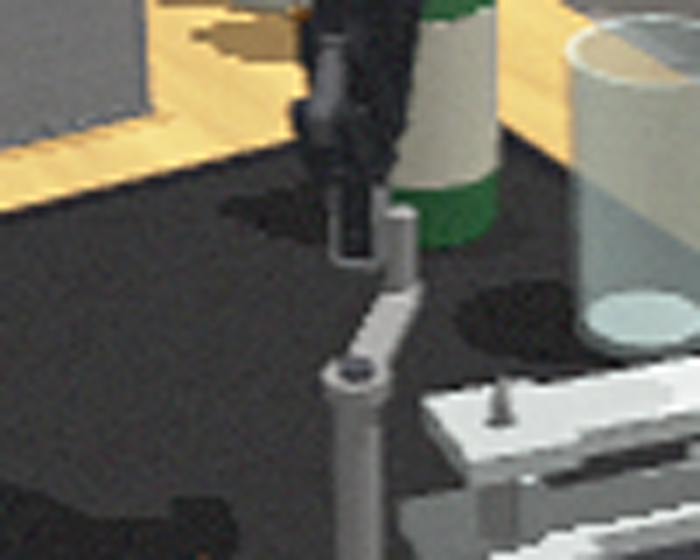

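```bash
python3 -m pendant '[[[0,0,-2.9],[0.0032,-0.0021,0],1],[[0,0,-2.9],[0.0032,-0.0021,0],1],[[0,0,-2.9],[0.003,-0.0024,0],1],[[0,0,-2.9],[0.003,-0.0024,0],1],[[0,0,-2.9],[0.0028,-0.0027,0],1],[[0,0,-2.9],[0.0028,-0.0027,0],1],[[0,0,-2.9],[0.0025,-0.003,0],1],[[0,0,-2.9],[0.0025,-0.003,0],1],[[0,0,-2.9],[0.0021,-0.0032,0],1],[[0,0,-2.9],[0.0021,-0.0032,0],1],[[0,0,-2.9],[0.0018,-0.0034,0],1],[[0,0,-2.9],[0.0018,-0.0034,0],1],[[0,0,-2.9],[0.0015,-0.0036,0],1],[[0,0,-2.9],[0.0015,-0.0036,0],1],[[0,0,0],[0,0,0],1]]'; python3 st.py; python3 - <<'E'
from rig import eyes
from h import *
s=eyes.capture("side"); np.save(f"pics/side24.npy",s,allow_pickle=True)
cv2.imwrite("pics/s24.png",cv2.resize(s["frame"][130:210,205:305,::-1],None,fx=7,fy=7,interpolation=cv2.INTER_CUBIC))
E
```

```text
t: 30.4
tool_pos: [0.5331, 0.041, 0.1301]
eef_rot: [[-0.101, 0.995, 0.0], [0.995, 0.101, 0.0], [0.0, 0.0, -1.0]]
ft_force: [0.1, -0.3, 0.6]
grip_width: -0.0002
t 30.4 tcp [0.5331 0.041  0.1301] jaw 5.79 zax [ 0.0001  0.0001 -1.    ] w -0.0002 F [ 0.069  -0.2742  0.6223] T [ 0.0476 -0.0127 -0.0019] j [ 0.0767  0.2297 -0.3179  1.0231  0.0001  1.5464]
```

View pics/s24.png

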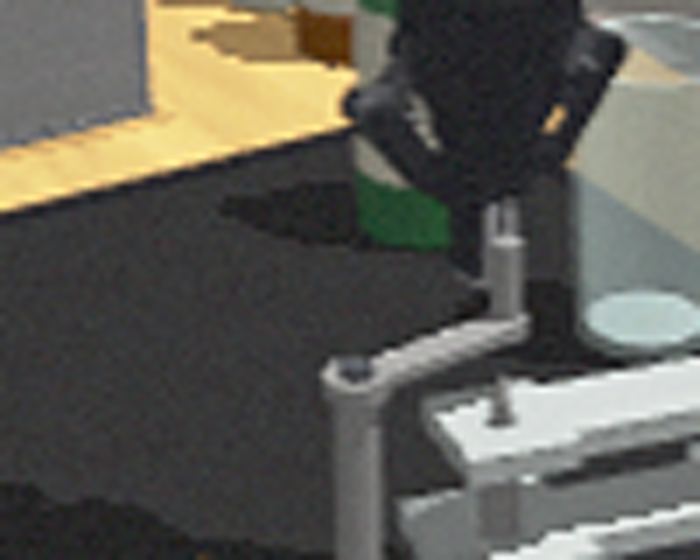

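Nearly closed, at about 0.3 rad. Next is the rest of the arc, then feeling for the stop.

```bash
python3 -m pendant '[[[0,0,-2.9],[0.0011,-0.0037,0],1],[[0,0,-2.9],[0.0011,-0.0037,0],1],[[0,0,-2.9],[0.0008,-0.0038,0],1],[[0,0,-2.9],[0.0008,-0.0038,0],1],[[0,0,-2.5],[0.0004,-0.003,0],1],[[0,0,0],[0,0,0],1]]'; python3 -m pendant '[[[0,0,-1],[0,-0.002,0],1],[[0,0,0],[0,0,0],1]]'; python3 -m pendant '[[[0,0,0],[0,-0.002,0],1],[[0,0,0],[0,0,0],1]]'; python3 st.py
```

```text
t: 31.05
tool_pos: [0.5374, 0.0231, 0.1302]
eef_rot: [[0.144, 0.99, 0.0], [0.99, -0.144, 0.0], [0.0, 0.0, -1.0]]
ft_force: [-0.1, -0.3, -0.7]
grip_width: -0.0004
t: 31.25
tool_pos: [0.5375, 0.0212, 0.1302]
eef_rot: [[0.162, 0.987, 0.0], [0.987, -0.162, 0.0], [0.0, 0.0, -1.0]]
ft_force: [0.9, 1.4, -0.8]
grip_width: -0.0003
t: 31.45
tool_pos: [0.5374, 0.019, 0.1302]
eef_rot: [[0.163, 0.987, 0.0], [0.987, -0.163, -0.0], [-0.0, 0.0, -1.0]]
ft_force: [1.6, 1.0, 0.3]
grip_width: -0.0
t 31.45 tcp [0.5374 0.019  0.1302] jaw -9.35 zax [ 0.0001 -0.0001 -1.    ] w -0.0 F [1.5748 0.9773 0.3237] T [ 0.2058 -0.1262  0.058 ] j [ 0.0353  0.2352 -0.3107  1.0247 -0.0001  1.7694]
```

```bash
python3 -m pendant '[[[0,0,0],[0,-0.0015,0],1],[[0,0,0],[0,0,0],1]]'; python3 -m pendant '[[[0,0,0],[0,-0.001,0],1],[[0,0,0],[0,0,0],1]]'; python3 st.py
```

```text
t: 31.65
tool_pos: [0.5373, 0.0174, 0.1301]
eef_rot: [[0.163, 0.987, -0.0], [0.987, -0.163, -0.0], [-0.0, -0.0, -1.0]]
ft_force: [-0.5, 1.0, 0.3]
grip_width: 0.0002
t: 31.85
tool_pos: [0.5372, 0.0165, 0.1301]
eef_rot: [[0.163, 0.987, -0.0], [0.987, -0.163, -0.0], [-0.0, -0.0, -1.0]]
ft_force: [0.5, 0.2, 0.6]
grip_width: -0.0001
t 31.85 tcp [0.5372 0.0165 0.1301] jaw -9.38 zax [-0.0002 -0.     -1.    ] w -0.0001 F [0.4529 0.2255 0.6376] T [ 0.2356  0.0776 -0.0543] j [ 0.0306  0.2351 -0.311   1.0248 -0.      1.7652]
```

```bash
for i in 1; do python3 -m pendant '[[[0,0,0],[0,-0.001,0],1],[[0,0,0],[0,0,0],1]]'; done; python3 -m pendant '[[[0,0,0],[0,-0.001,0],1],[[0,0,0],[0,0,0],1]]'; python3 -m pendant '[[[0,0,0],[0,-0.001,0],1],[[0,0,0],[0,0,0],1]]'; python3 - <<'E'
from rig import eyes
from h import *
s=eyes.capture("side"); np.save(f"pics/side25.npy",s,allow_pickle=True)
cv2.imwrite("pics/s25.png",cv2.resize(s["frame"][130:210,205:305,::-1],None,fx=7,fy=7,interpolation=cv2.INTER_CUBIC))
E
```

```text
t: 32.05
tool_pos: [0.5372, 0.0164, 0.1301]
eef_rot: [[0.163, 0.987, -0.0], [0.987, -0.163, 0.002], [0.002, -0.001, -1.0]]
ft_force: [0.5, 5.9, 1.2]
grip_width: 0.0001
t: 32.25
tool_pos: [0.5372, 0.0163, 0.1301]
eef_rot: [[0.162, 0.987, -0.0], [0.987, -0.162, 0.004], [0.004, -0.001, -1.0]]
ft_force: [-0.6, 7.9, 1.7]
grip_width: 0.0001
t: 32.45
tool_pos: [0.5372, 0.0163, 0.1301]
eef_rot: [[0.162, 0.987, -0.0], [0.987, -0.162, 0.006], [0.006, -0.001, -1.0]]
ft_force: [-1.1, 10.6, 2.3]
grip_width: -0.0003
```

View pics/s25.png

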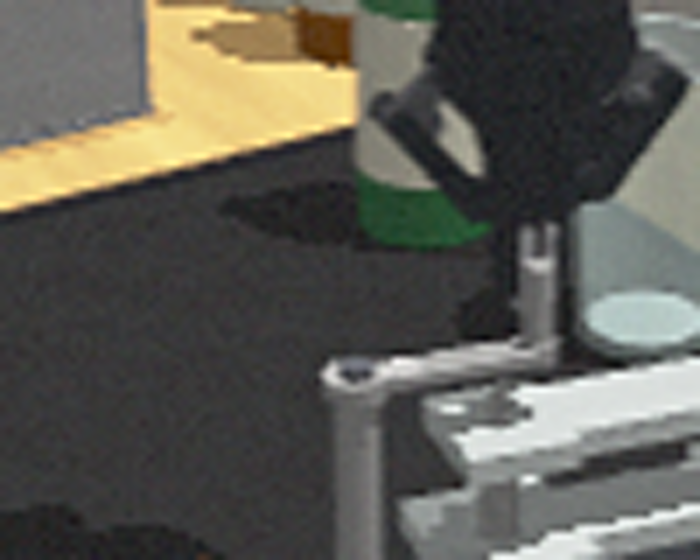

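```bash
python3 -m pendant '[[[0,0,0],[0,0,0],1],[[0,0,0],[0,0.01,0],1],[[0,0,0],[0,0.02,0],1],[[0,0,0],[0,0.02,0.02],1],[[0,0,0],[0,0.03,0.04],1],[[0,0,0],[0,0.04,0.03],1],[[0,0,0],[0,0.045,0],1],[[0,0,0],[-0.01,0.045,0],1],[[0,0,0],[-0.02,0.045,0],1],[[0,0,0],[-0.02,0.04,0],1],[[0,0,0],[0,0,0],1],[[0,0,0],[0,0,0],1]]'; python3 st.py; python3 - <<'E'
from rig import eyes
from h import *
for n in("side","top"):
    c=eyes.capture(n); np.save(f"pics/{n}26.npy",c,allow_pickle=True)
s=load("side26"); t=load("top26")
cv2.imwrite("pics/s26.png",cv2.resize(s["frame"][130:230,235:345,::-1],None,fx=6,fy=6,interpolation=cv2.INTER_CUBIC))
cv2.imwrite("pics/t26.png",cv2.resize(t["frame"][80:240,120:380,::-1],None,fx=3,fy=3,interpolation=cv2.INTER_CUBIC))
q=lambda a,k,ox,oy:np.array(a)/k-.43+[ox,oy]
E
```

```text
t: 33.7
tool_pos: [0.487, 0.309, 0.2199]
eef_rot: [[0.161, 0.987, 0.001], [0.987, -0.161, -0.002], [-0.002, 0.001, -1.0]]
ft_force: [0.3, -0.3, 0.3]
grip_width: 0.0
t 33.7 tcp [0.487  0.309  0.2199] jaw -9.25 zax [ 0.0007 -0.0018 -1.    ] w 0.0 F [ 0.3328 -0.3192  0.3376] T [-0.0117 -0.0241  0.0058] j [ 0.5665  0.2626 -0.0669  1.2417 -0.0019  2.2987]
```

View pics/s26.png

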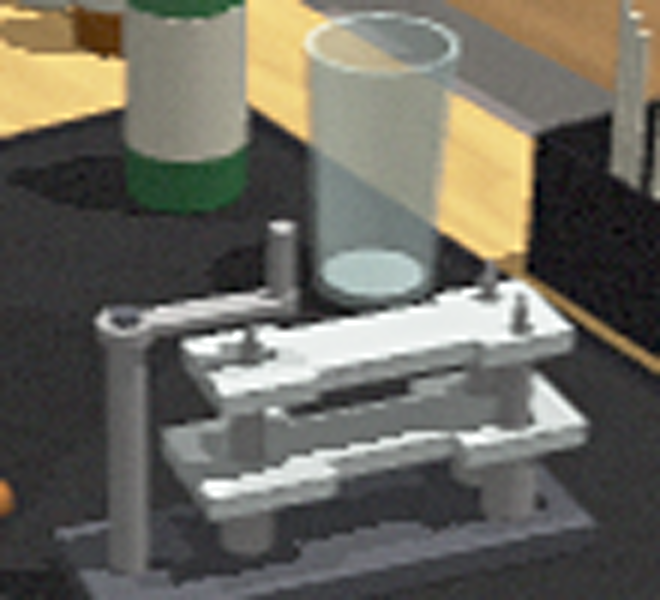

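View pics/t26.png

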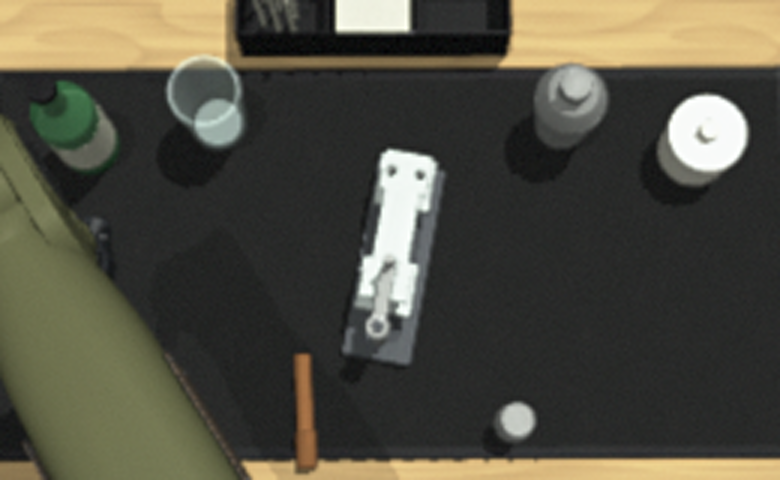

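```bash
python3 - <<'E'
from h import *
t=load("top26")
cv2.imwrite("pics/t26b.png",cv2.resize(t["frame"][150:205,225:275,::-1],None,fx=10,fy=10,interpolation=cv2.INTER_CUBIC))
E
```

```text
(no output)
```

View pics/t26b.png

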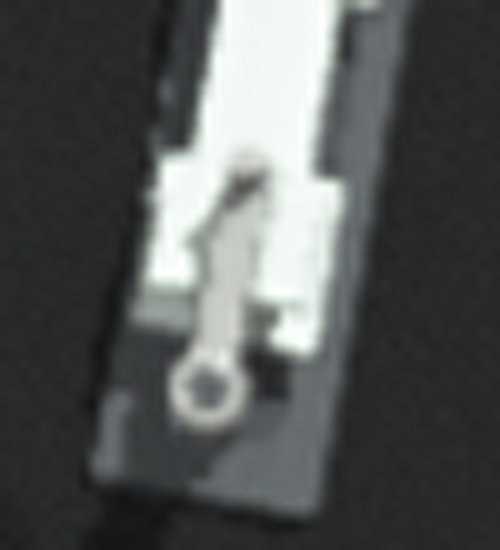

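```bash
python3 - <<'E'
from h import *
t=load("top26"); q=lambda a:np.array([a])/10-.45+[225,150]
p=toplane(t,q((209,387)),.150)[0]; a=toplane(t,q((248,160)),.182)[0]; b=toplane(t,q((232,280)),.150)[0]
d=a-p; print(np.hypot(*d[:2]),np.arctan2(d[1],d[0])+.183); d=b-p; print(np.arctan2(d[1],d[0])+.183)
from rig import ctrl
print(ctrl.get_obs()["t"], ctrl.close_job())
E
```

```text
0.07516811883967664 -0.003922910360519921
-0.02912186730457883
the job is handed in; nothing more can be done
33.8 None
```

The tool stand is back together and I handed the job in at 33.8 s. No verdict is reported, so the results below are my own checks.

- **Decks:** I kept hold of each deck until it was down. The larger one met the lower shoulders at the height I expected (underside about 55 mm). The smaller one met the upper shoulders likewise (about 105 mm). In the last pictures both lie flat with the posts through their holes. By the top camera each deck is within about 1.5 mm of the stand's axis.
- **Keeper:** I pushed it round until the force rose to about 10 N at its stop. The top view measures its angle at about 0 rad.
- **Other bar things:** they stand where they were in the last top view, judged by eye, and the arm was clear of everything.

**What disagreed:**
- **Tool height:** the reported tool height was about 28 mm lower than the real fingertips. Because of this my first grasp shut above the larger deck. I then touched the deck to measure the error, pressing on it with up to 44 N, and allowed for it from then on.
- **Cameras:** the side camera's positions drifted several mm with height against the top camera's. I lined up by comparing things within one view and by feeling for contact.

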